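# Load the inspection viewer

### The arm

A 6-joint arm with a two-finger parallel gripper is mounted at the origin on a cart in front of the work surface, level with it; the furniture and walls round the work are solid. World frame = base frame: x ahead of the robot, y to its left, z up, the work surface at z = 0. Lengths are in mm, angles in rad, forces in N, time in s.
With the tool pointing down it reaches from about 350 to 975 mm from the base axis. Payload 7.1 kg.
Tool frame: the origin (TCP) lies at the very end of the fingers, on their centre line; the grasp point (between the pads) lies 19 mm behind it; y points along the fingers, x is the direction in which the jaws open and shut, and the axes are right-handed (so a half turn about y gives the same grasp; the last joint's range is limited). The gripper opens to 88 mm and grips with 3 to 60 N. Pads are 20 mm wide; open, the fingers measure 115 mm over their backs; the gripper's body (75 mm by 178 mm) begins 61 mm behind the grasp point.
Start: joints at [1.152, 0.423, 1.63, -0, 1.089, -0.019], TCP at [243.239, 575.708, 222.675] pointing down, gripper open.
Joint ranges: [-3, 3], [-0.9, 2.11], [0.09, 2.58], [-1.31, 4.45], [0.11, 2.69], [-2.54, 2.54]. Speed limits (rad/s): [2.39, 2.39, 3.01, 3.14, 3.14, 3.14].

### API

Orientations are given as a rotation vector (axis times angle).
In Python, from workcell import ctrl gives the robot as it stands. The module is installed in compiled form; this text tells all that it offers.
- The arm moves only by the tool carry_out, never from a script. Its arguments are lists of equal length, an entry for each row: "delta_pos": the shift along the tool's x, y, z in cm, a list of three; "rotation": the turn, a rotation vector about the tool's x, y, z in rad, a list of three. In form: {"delta_pos": [[dx, dy, dz], ...], "rotation": [[wx, wy, wz], ...]}. A call has 1 to 12 rows; each row is the pose to reach, as a shift and turn from the pose commanded when the call began, along the tool's axes at that moment; what a row does not reach only later rows make up. A row lasts 1/12 s, in which the tool goes at most 41.7 mm and 7.16 degrees, less where a joint would pass 70% of its speed; a pose out of reach is approached as far as the arm can. A call with a gripper value outside its range is refused whole. "hand" is the closure in counts, from 0 (fully open) to 255 (shut), set as the call begins (left out, the last holds). The fingers move at their own pace and stop on an object; the grip force is fixed at half the most. Time passes only in rows, so rows that repeat a pose let the fingers close. It gives the time, the measured TCP pose, the force and the opening at its end, in the units of the state.
- ctrl.get_obs(): the state, without advancing time (a new reading comes with each control period).
- ctrl.get_image(name): name is "scene" or "top" or "wrist"; returns the picture (480x640x3 uint8, red, green, blue); there is no depth.
- ctrl.camera_info(name): a dict with "fov_y" (degrees; the focal length in pixels is half the picture's height over the tangent of half this angle, whatever the lens; pixels are square), "cx", "cy" (the principal point, pixels), "k1" (the pictures are not rectified: a ray, as slopes to the right and down, at radius r is drawn at 1 + k1 r^2 times it, then the intrinsics apply), "R" (3x3) and "t" (3): a world point X has camera coordinates R X + t; the wrist camera has in their place "T_tool_cam" (4x4, takes a point from camera to tool coordinates, whose origin is the TCP and whose axes are the tool frame's). Camera axes: x right, y down, z forward; pixel columns grow to the right and rows downward; lengths in mm; the calibration is good to about 2 mm. A picture is of the moment at which its call begins: read the wrist's pose just before it. camera_info takes no time and is no camera call.
- ctrl.close_job(): hands the job in, once; it reports no verdict.
The state is a dict: "t": time; "qpos": joint angles; "qvel": joint speeds; "joint_torque": joint torques, N m; "ee_pos": TCP position; "orientation": TCP orientation; "ft_force": force on the tool from outside, world axes, zero at the start; "moment": the same for the moment, N m; "width": finger opening in mm.
Only numpy, scipy, OpenCV 4.12 (cv2) and the standard library are available. Lean on these libraries where they do the work, as an engineer would, in place of code of your own. Each camera call takes 0.05 s, during which the arm holds its last target.

### The job

Get the cased glass test piece ready for viewing through the viewer's filter: set it gently, clear lid up, flat into the nest of the sloping carriage while that is still out at its lower end, then push the carriage up its rails until it clicks and stays under the lens by itself. Push the filter slide into the viewer's head until it clicks too, and leave the two dropper bottles, the glass dish and the pink flask where they stand.

Things in the scene. Friction and masses are not known exactly. Their poses are not given: they have to be found in the camera images.
- piece_mid (a point): Centre (7 mm above the underside) of the cased glass test piece, a flat box 26 x 44 x 14 mm, black base, clear lid; x along its 26 mm width, y along its 44 mm length, z up through the lid. It lies flat on the worktop, to be gripped across the 26 mm. A dropper bottle stands off either 44 mm end, a low glass dish off its +x side.
- test_piece: The same test piece (42 to 84 g); origin at the centre of its underside, axes as piece_mid.
- nest_mid (a point): Where the piece's centre must come: mid-nest on the aluminium carriage, 7 mm above its floor. x points up the 30 degree slope (the carriage's way in), y across it (to the filter knob's side), z square to the slope. Nest: four black L corners 7 mm high, tops flared, round a 47 (x) by 29 (y) mm space, 1.5 mm spare a side; 29 mm gaps in the long sides for fingers; rails are lower than the floor.
- push_face (a point): Middle of the rubber-faced side, looking down the slope, of the push plate on the carriage's lower end; axes as nest_mid; 72.5 mm down-slope of the nest. The plate is 46 mm wide (y), 8 mm thick, 20 mm below to 12 mm above this point; the bed lies 24 mm below it and runs 25 mm further down-slope. Push along +x with closed fingers, between rails 64 mm apart and 10 mm high.
- carriage (a joint): Travel of the carriage up the slope, m: 0 = out at the low end, where it starts; 0.095 = click-stop (a spring ball drops into a notch in its side); 0.097 = end stop. Spring and weight drive it back to 0 from anywhere short of the click-stop: pushing takes about 4 N at first, 5 to 7 N near the end. Pulling it out of the notch takes about 8 N.
- knob_face (a point): Middle of the outer end face of the filter slide's round black knob (22 mm across, 12 mm thick, yellow dot); axes as nest_mid: +y points out of the head, push along -y. The slide is a flat steel bar through the viewer's head; the knob is free all round, its face 68 mm out of the head's side with the slide fully out, 38 mm when home.
- filter_slide (a joint): Travel of the filter slide into the head, m: 0 = fully out, starts somewhere between 0 and 0.012; 0.030 = click-stop (spring ball); 0.0315 = end stop. It slides with 1 to 2 N and stays where it is left. Home, its filter lies in the line of sight.
- brown_bottle: Brown glass dropper bottle with red teat, 42 mm across, 108 mm tall, upright; origin at the centre of its underside, z up. Stands 75 to 90 mm from the test piece's centre, off one of its ends. Bystander.
- clear_bottle: Clear glass dropper bottle with red teat, 42 mm across, 112 mm tall, upright; origin at the centre of its underside, z up. Stands off the other end of the test piece. Bystander.
- dish: Low round glass dish, 64 mm across, 14 mm high; origin at the centre of its underside, z up; centre 90 to 105 mm from the test piece's centre. Bystander.
- pink_flask: Small conical flask of pink solution, 51 mm across, 76 mm tall; origin at the centre of its underside, z up. Stands on the far side of the viewer. Bystander.
- viewer: The inspection viewer, fixed: white cast wedge 116 mm wide, 257 mm long, with sloping bed, white head, grey eyepiece, 0.31 m tall in all; origin on the worktop under its middle, x level toward its high end, y to the side with the filter knob, z up. x points to the robot's left within 0.35 rad, so the knob faces the robot.
- eyepiece_top (a point): Middle of the eyepiece's top (black rubber cup, 49 mm across); axes as viewer. From here the barrel runs 90 mm straight down along nest_mid's -z into the white head (76 mm wide; underside 43 mm above the bed). Its line is 95 mm up-slope of the nest when the carriage is out, but it leans over the carriage: a vertical tool there would strike it, one held along nest_mid's z passes.

How it is judged (in metres and radians):
On the way, in this order (a step that is already met when the one before it is completed fails the run):
1. the test piece sits flat in the nest, let go, with the carriage still out (distance between piece_mid and nest_mid below 0.004 m and angle between the z axis of piece_mid and the z axis of nest_mid, either way round below 0.07 rad and contact force between the fingers and test_piece below 0.05 N and value of joint carriage below 0.03 m), for 0.2 s.
2. the carriage, with the piece seated in it, is in its click-stop under the lens (value of joint carriage above 0.0925 m and distance between piece_mid and nest_mid below 0.004 m), for 0.2 s.
At the end, for the whole second after the job is handed in: The test piece sits flat in the nest (centre within 4 mm of nest_mid, within 4 degrees, lid up), the carriage rests in its click-stop (past 92.5 mm of its 95 mm), and the filter slide in its own (past 28.5 mm of 30 mm) (all of step 2 and velocity of joint carriage between -0.005 and 0.005 m/s and value of joint filter_slide above 0.0285 m and angle between the z axis of piece_mid and the z axis of nest_mid, either way round below 0.07 rad and angle between piece_mid's own z axis and vertical below 0.7 rad); the robot touches nothing.
It fails at once if a bottle, the dish or the flask is shifted by more than 15 mm (distance of any of brown_bottle, clear_bottle, dish, pink_flask from where it was at the start of the episode above 0.015 m).
It fails at once if a bottle or the flask is knocked over (angle between any of brown_bottle, clear_bottle, pink_flask's own z axis and vertical above 0.4 rad).
It fails at once if the test piece is dropped or thrown (out of the fingers and faster than 0.6 m/s) (linear speed of test_piece above 0.6 m/s and contact force between the fingers and test_piece below 0.05 N).
It also fails if it takes over 72 s, if anything falls off the work surface, if the arm or the gripper's body presses on something with over 40 N, if the wrist force passes 120 N, or if a joint passes its speed limit or range.

## Working session

There is one attempt and no reset: what is moved stays moved. The work goes in short steps, Python scripts to look and compute and a tool call to move; the robot and the scene stay as the last step left them, time stands still between calls to the robot, and variables do not carry over. Pictures are saved under pics/ and viewed, and the job is handed in when it is done.

Besides the shell and the picture viewer there is one more tool, called after ">>>" as name(argument=value, ...) on one line, values as JSON. carry_out: Moves the arm, as the interface text tells. Its arguments: {"type":"object","properties":{"delta_pos":{"type":"array","items":{"type":"array","items":{"type":"number"}}},"rotation":{"type":"array","items":{"type":"array","items":{"type":"number"}}},"hand":{"type":"number"}},"required":["delta_pos","rotation"]}

```bash
mkdir -p pics; ls
python3 - <<'E'
from workcell import ctrl
import cv2
o=ctrl.get_obs();print(o)
for n in ["scene","top","wrist"]:
    im=ctrl.get_image(n);cv2.imwrite(f"pics/{n}0.png",im[:,:,::-1]);print(n,ctrl.camera_info(n))
E
```

```text
pics
{'t': 0.0, 'qpos': array([ 1.15197319e+00,  4.23806760e-01,  1.63068567e+00, -3.91980769e-06,
        1.08863054e+00, -1.89868715e-02]), 'qvel': array([ 1.23797542e-03,  5.71094004e-05,  1.09611474e-03, -1.16633501e-03,
       -1.33986015e-03,  1.24509884e-03]), 'joint_torque': array([ 2.21417380e-03, -5.44628334e+01, -2.73670471e+01,  6.44649169e-02,
        2.27578904e-02, -1.03109285e-04]), 'ee_pos': array([243.03278555, 575.20096809, 221.92469242]), 'orientation': array([-1.37307665, -0.90887999,  0.91100319]), 'ft_force': array([-0.52840964,  0.25929841, -0.60150498]), 'moment': array([-0.05044142,  0.05736135, -0.03933047]), 'width': 87.61776753548442}
scene {'fov_y': 52.269299368531875, 'cx': 321.2023359802815, 'cy': 243.62218113093917, 'k1': 0.00200715004944611, 'R': array([[ 0.50596416, -0.8624767 , -0.01158464],
       [-0.60380573, -0.34456217, -0.71881538],
       [ 0.61596989,  0.37068969, -0.69510449]]), 't': array([-377.5086916 ,  487.23923885,  754.45281641])}
top {'fov_y': 56.16567003244938, 'cx': 319.35656384507894, 'cy': 243.0563440261321, 'k1': -0.0953482975437186, 'R': array([[ 0.00216824, -0.99941091, -0.03425091],
       [-0.98444433,  0.00388408, -0.17565384],
       [ 0.1756834 ,  0.03409897, -0.98385599]]), 't': array([ -42.29939734,  613.54584615, 1158.27846692])}
wrist {'fov_y': 66.94385636951974, 'cx': 309.0846568241976, 'cy': 239.97660111496188, 'k1': -0.04211715019822307, 'T_tool_cam': array([[ 9.99999985e-01, -1.48067618e-04, -8.85003481e-05,
        -6.92813023e-01],
       [ 4.36454354e-05, -2.79171453e-01,  9.60241271e-01,
        -1.61452080e+02],
       [-1.66887408e-04, -9.60241260e-01, -2.79171442e-01,
         7.59464345e+01],
       [ 0.00000000e+00,  0.00000000e+00,  0.00000000e+00,
         1.00000000e+00]])}
```

View pics/scene0.png

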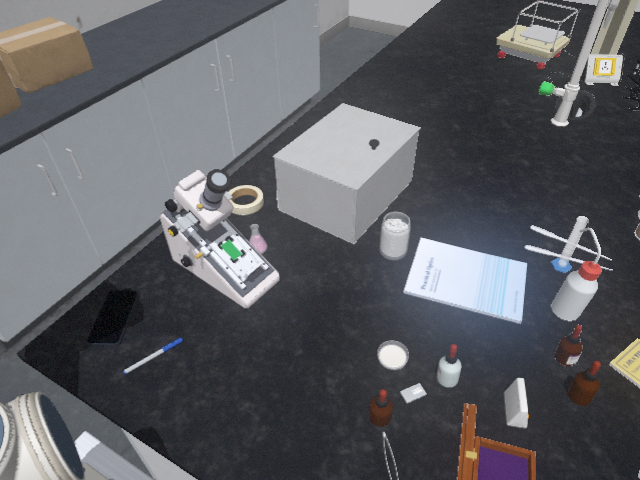

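View pics/top0.png

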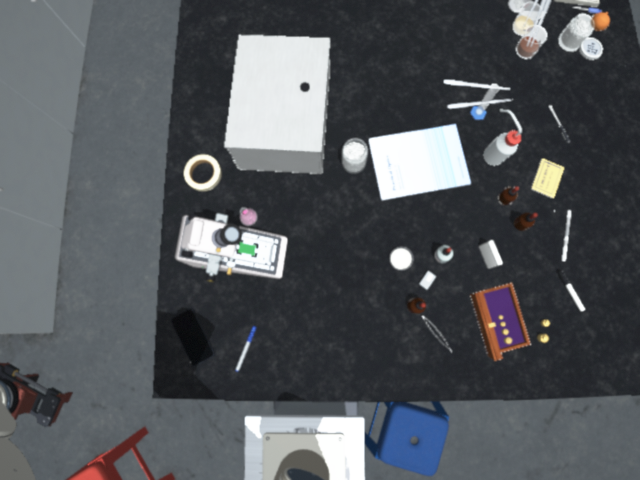

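View pics/wrist0.png

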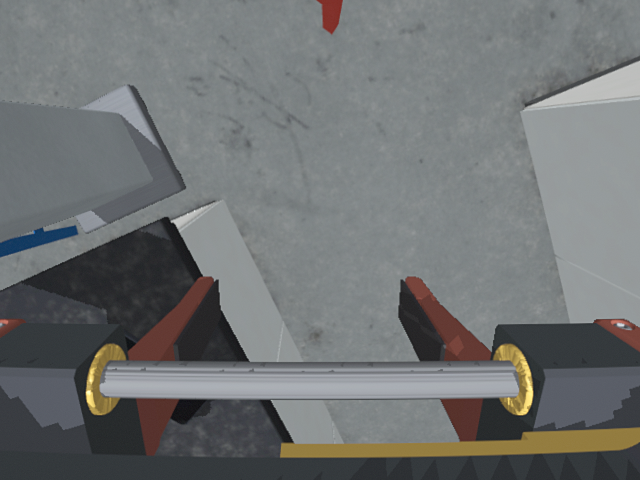

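```bash
cat > h.py <<'E'
import numpy as np, cv2
from scipy.spatial.transform import Rotation as Ro
from workcell import ctrl
def K(ci):
    f=240/np.tan(np.radians(ci['fov_y'])/2)
    return np.array([[f,0,ci['cx']],[0,f,ci['cy']],[0,0,1.]]),np.array([ci['k1'],0,0,0.])
def cam(n,obs=None):
    ci=ctrl.camera_info(n);k,d=K(ci)
    if n=='wrist':
        T=ci['T_tool_cam'];Rt=Ro.from_rotvec(obs['orientation']).as_matrix()
        Rwc=Rt@T[:3,:3];c=Rt@T[:3,3]+obs['ee_pos']
        R=Rwc.T;t=-R@c
    else: R,t=ci['R'],ci['t']
    return k,d,R,t
def ray(C,uv):
    k,d,R,t=C
    s=cv2.undistortPoints(np.array([[uv]],float),k,d)[0,0]
    v=R.T@np.array([s[0],s[1],1]);return -R.T@t,v/np.linalg.norm(v)
def onz(C,uv,z):
    c,v=ray(C,uv);return c+v*(z-c[2])/v[2]
def proj(C,P):
    k,d,R,t=C
    return cv2.projectPoints(np.array(P,float).reshape(-1,1,3),cv2.Rodrigues(R)[0],t,k,d)[0][:,0]
def tri(obsv):
    A=np.zeros((3,3));b=np.zeros(3);rs=[ray(C,uv) for C,uv in obsv]
    for c,v in rs:
        M=np.eye(3)-np.outer(v,v);A+=M;b+=M@c
    X=np.linalg.solve(A,b);return X,[np.linalg.norm(np.cross(X-c,v)) for c,v in rs]
E
python3 - <<'E'
import cv2
a=cv2.imread('pics/top0.png');b=cv2.imread('pics/scene0.png')
cv2.imwrite('pics/c1.png',cv2.resize(a[205:290,165:295],None,fx=6,fy=6,interpolation=cv2.INTER_CUBIC))
cv2.imwrite('pics/c2.png',cv2.resize(a[235:325,380:470],None,fx=6,fy=6,interpolation=cv2.INTER_CUBIC))
cv2.imwrite('pics/c3.png',cv2.resize(b[160:310,150:290],None,fx=4,fy=4,interpolation=cv2.INTER_CUBIC))
cv2.imwrite('pics/c4.png',cv2.resize(b[330:430,360:480],None,fx=6,fy=6,interpolation=cv2.INTER_CUBIC))
E
```

```text
(no output)
```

View pics/c1.png

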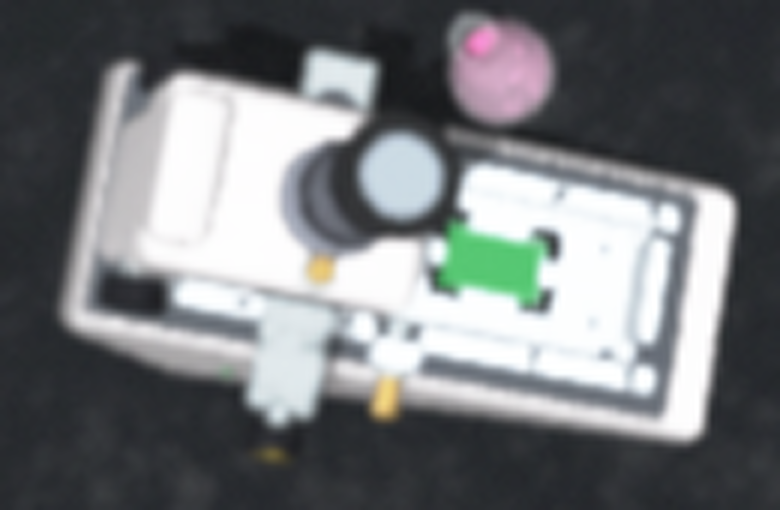

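View pics/c2.png

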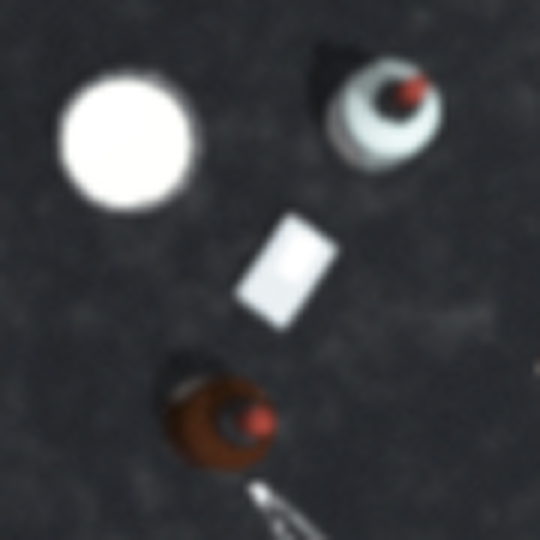

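View pics/c3.png

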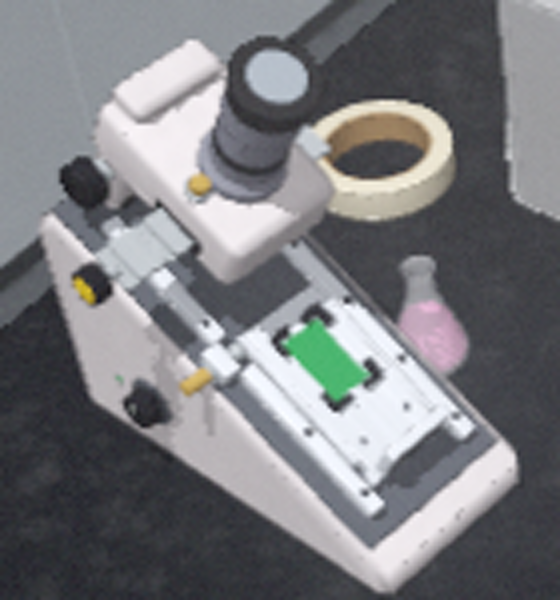

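View pics/c4.png

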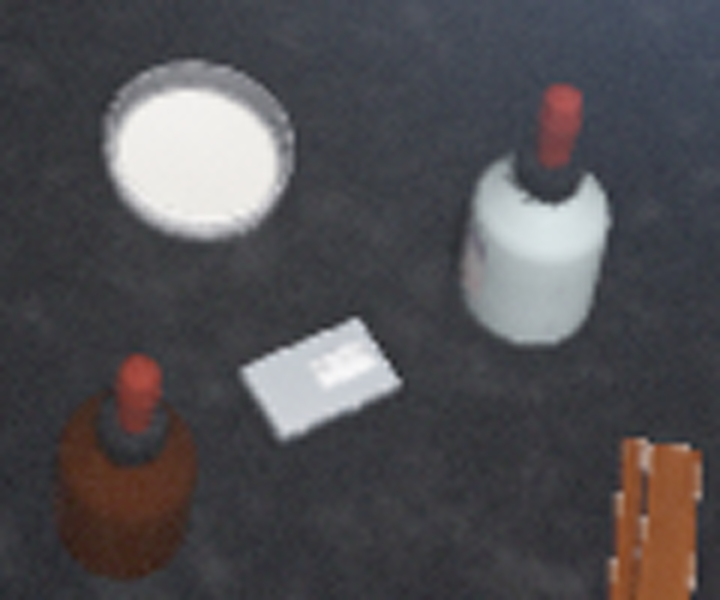

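Run:
```python
from h import *
o=ctrl.get_obs();print(Ro.from_rotvec(o['orientation']).as_matrix().round(3))
T=cv2.imread('pics/top0.png');S=cv2.imread('pics/scene0.png')
CT=cam('top');CS=cam('scene')
def rect(im,mask,roi):
    x0,y0,x1,y1=roi;m=np.zeros(im.shape[:2],np.uint8);m[y0:y1,x0:x1]=mask[y0:y1,x0:x1]
    c=max(cv2.findContours(m,cv2.RETR_EXTERNAL,cv2.CHAIN_APPROX_NONE)[0],key=cv2.contourArea)
    M=cv2.moments(m,True)
    h=cv2.convexHull(c)
    for e in np.arange(1,12,.25):
        a=cv2.approxPolyDP(h,e,True)
        if len(a)<=4:break
    return np.array([M['m10']/M['m00'],M['m01']/M['m00']]),a[:,0],M['m00'],m
g=lambda im:im.min(2)
mT=(T.min(2)>110).astype(np.uint8);mS=(S.min(2)>95).astype(np.uint8)
for n,im,C,m,roi in [('top',T,CT,mT,(417,268,440,293)),('scene',S,CS,mS,(395,375,432,408))]:
    c,a,A,_=rect(im,m,roi)
    print(n,c,A,a.tolist());print(onz(C,c,14))
    P=np.array([onz(C,q,14) for q in a]);print(P.round(1),np.linalg.norm(P-np.roll(P,-1,0),axis=1))
gm=lambda im:((im[:,:,1].astype(int)-im[:,:,2]>60)&(im[:,:,1].astype(int)-im[:,:,0]>40)).astype(np.uint8)
out=[]
for n,im,C,roi in [('top',T,CT,(230,235,265,262)),('scene',S,CS,(210,230,250,265))]:
    c,a,A,_=rect(im,gm(im),roi);print(n,c,A,a.tolist());out.append((C,c,a))
print(tri([(C,c) for C,c,a in out]))
# others: knob yellow dot, eyepiece, dish
def blob(im,m,roi):
    x0,y0,x1,y1=roi;ys,xs=np.nonzero(m[y0:y1,x0:x1]);return np.array([xs.mean()+x0,ys.mean()+y0]),len(xs)
c,n=blob(T,(T.min(2)>170),(388,245,414,272));print('dish',onz(CT,c,8),n)
c,n=blob(S,(S.min(2)>170),(375,340,412,372));print('dish',onz(CS,c,8),n)
```

```text
[[ 0.389 -0.    -0.921]
 [ 0.921 -0.001  0.389]
 [-0.001 -1.     0.   ]]
top [427.26775956 279.79781421] 183.0 [[429, 271], [435, 277], [426, 289], [419, 283]]
[ 517.22891446 -337.3033617    14.        ]
[[ 541.4 -343.    14. ]
 [ 524.8 -358.9   14. ]
 [ 492.1 -332.9   14. ]
 [ 508.6 -314.3   14. ]] [22.99492287 41.76112048 24.87377871 43.59933474]
scene [412.8369906  392.74294671] 319.0 [[419, 383], [426, 394], [407, 403], [400, 391]]
[ 512.6610968 -340.0574731   14.       ]
[[ 537.8 -342.3   14. ]
 [ 522.8 -362.7   14. ]
 [ 487.6 -338.8   14. ]
 [ 503.8 -317.4   14. ]] [25.38062502 42.54335225 26.83068982 42.22525306]
top [246.54193548 248.63225806] 155.0 [[240, 242], [255, 246], [254, 254], [238, 252]]
scene [230.89005236 249.4921466 ] 191.0 [[228, 240], [241, 253], [234, 259], [221, 246]]
(array([592.91664156, 147.00891877,  90.72103171]), [np.float64(0.22598495598538795), np.float64(0.22598495598545154)])
dish [ 577.72175733 -267.14010107    8.        ] 361
dish [ 570.93744162 -271.46255422    8.        ] 528
```

Run:
```python
from h import *
F=np.array([[-1,0,0],[0,0,1],[0,1,0]],float).T  # columns: tool axes in flange
o=ctrl.get_obs();q=o['qpos']
def fk(q1,th,q4,q5,q6): return (Ro.from_euler('z',q1)*Ro.from_euler('y',th)*Ro.from_euler('z',q4)*Ro.from_euler('y',q5)*Ro.from_euler('z',q6)).as_matrix()@F
print(np.abs(fk(q[0],q[1]+q[2],*q[3:])-Ro.from_rotvec(o['orientation']).as_matrix()).max())
c,s=np.cos(np.pi/6),.5
for yaw in (0,.15,.3,-.3):
  Rv=Ro.from_euler('z',np.pi/2+yaw).as_matrix()
  xn=Rv@[c,0,s];zn=Rv@[-s,0,c];yn=np.cross(zn,xn)
  for sg in (-1,1):
   Rt=np.stack([-sg*yn,-zn,sg*xn],1)
   assert np.linalg.det(Rt)>0
   for th in (1.7,2,2.3):
    W=(Ro.from_euler('z',.2)*Ro.from_euler('y',th)).as_matrix().T@Rt@F.T
    e=Ro.from_matrix(W).as_euler('ZYZ');print(yaw,sg,th,e.round(2))
```

```text
2.220446049250313e-16
0 -1 1.7 [ 0.53  1.36 -3.03]
0 -1 2 [0.58 1.1  3.08]
0 -1 2.3 [0.7  0.86 2.87]
0 1 1.7 [0.53 1.36 0.11]
0 1 2 [ 0.58  1.1  -0.06]
0 1 2.3 [ 0.7   0.86 -0.27]
0.15 -1 1.7 [0.53 1.43 3.12]
0.15 -1 2 [0.57 1.18 2.96]
0.15 -1 2.3 [0.67 0.93 2.76]
0.15 1 1.7 [ 0.53  1.43 -0.02]
0.15 1 2 [ 0.57  1.18 -0.18]
0.15 1 2.3 [ 0.67  0.93 -0.38]
0.3 -1 1.7 [0.52 1.51 2.99]
0.3 -1 2 [0.55 1.25 2.83]
0.3 -1 2.3 [0.63 1.   2.65]
0.3 1 1.7 [ 0.52  1.51 -0.15]
0.3 1 2 [ 0.55  1.25 -0.31]
0.3 1 2.3 [ 0.63  1.   -0.49]
-0.3 -1 1.7 [ 0.49  1.21 -2.76]
-0.3 -1 2 [ 0.57  0.95 -2.93]
-0.3 -1 2.3 [0.73 0.71 3.11]
-0.3 1 1.7 [0.49 1.21 0.38]
-0.3 1 2 [0.57 0.95 0.21]
-0.3 1 2.3 [ 0.73  0.71 -0.04]
```

```bash
cat >> h.py <<'E'
def go(p,R=None,verbose=True):
    o=ctrl.get_obs();R0=Ro.from_rotvec(o['orientation']).as_matrix()
    d=R0.T@(np.array(p)-o['ee_pos'])/10
    w=Ro.from_matrix(R0.T@(R if R is not None else R0)).as_rotvec()
    print('delta cm',d.round(2).tolist(),'rot',w.round(4).tolist(),'rows',np.linalg.norm(d)/4.17,np.degrees(np.linalg.norm(w))/7.16)
def Rdown(yaw):  # tool z heading yaw (deg), pointing down
    a=np.radians(yaw);z=np.array([np.cos(a),np.sin(a),0]);y=np.array([0,0,-1.]);return np.stack([np.cross(y,z),y,z],1)
E
python3 - <<'E'
from h import *
go([330,300,420],Rdown(141))
im=cv2.imread('pics/scene0.png');cv2.imwrite('pics/c5.png',cv2.resize(im[370:480,0:160],None,fx=4,fy=4))
E
```

```text
delta cm [-22.0, -19.77, -18.72] rot [0.0002, 0.2809, -0.0012] rows 8.394572291157136 2.2476175550827153
```

View pics/c5.png

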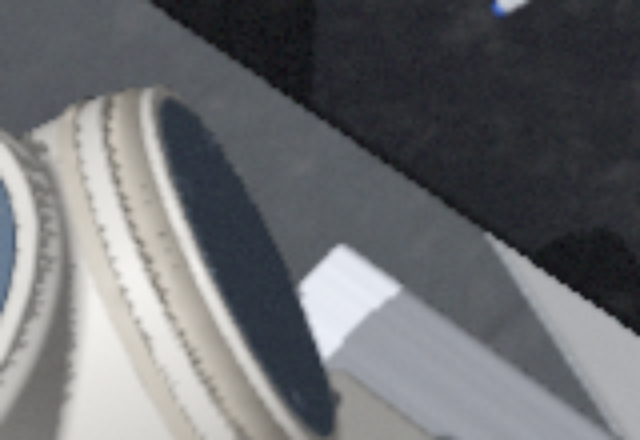

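>>> carry_out(delta_pos=[[0,-10,0],[0,-19.8,-5],[-22,-19.8,-18.7],[-22,-19.8,-18.7],[-22,-19.8,-18.7],[-22,-19.8,-18.7],[-22,-19.8,-18.7],[-22,-19.8,-18.7],[-22,-19.8,-18.7],[-22,-19.8,-18.7],[-22,-19.8,-18.7],[-22,-19.8,-18.7]], rotation=[[0,0,0],[0,0,0],[0,0.28,0],[0,0.28,0],[0,0.28,0],[0,0.28,0],[0,0.28,0],[0,0.28,0],[0,0.28,0],[0,0.28,0],[0,0.28,0],[0,0.28,0]], hand=60)

```text
t: 1.15
ee_pos: [330.0, 300.3, 420.6]
orientation: [-1.456, -0.695, 0.694]
ft_force: [-0.6, -0.7, 0.4]
width: 66.9
```

Run:
```python
from h import *
im=ctrl.get_image('wrist');cv2.imwrite('pics/w1.png',im[:,:,::-1]);o=ctrl.get_obs();print(o['qpos'],o['width'])
go([400,-150,400],Rdown(141))
```

```text
[ 7.12608007e-01 -4.05213217e-02  1.75330246e+00  5.49272604e-04
  1.42936097e+00 -1.78123028e-01] 67.30201588396876
delta cm [-30.62, 2.0, -33.82] rot [-0.0006, 0.0005, -0.0004] rows 10.951495967052512 0.007525451866562083
```

View pics/w1.png

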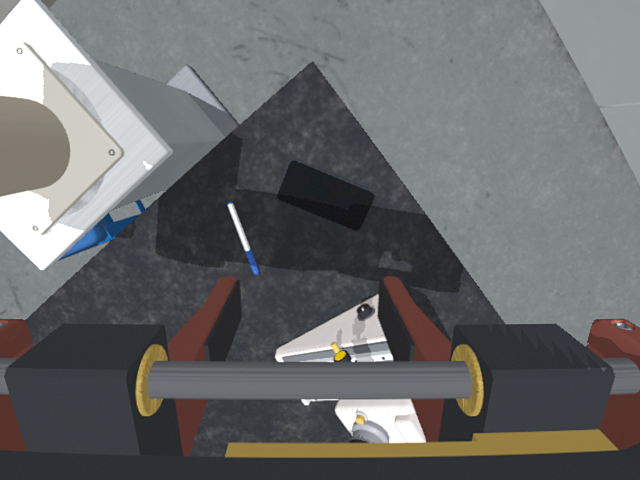

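>>> carry_out(delta_pos=[[-30.6,2,-33.8],[-30.6,2,-33.8],[-30.6,2,-33.8],[-30.6,2,-33.8],[-30.6,2,-33.8],[-30.6,2,-33.8],[-30.6,2,-33.8],[-30.6,2,-33.8],[-30.6,2,-33.8],[-30.6,2,-33.8],[-30.6,2,-33.8],[-30.6,2,-33.8]], rotation=[[0,0,0],[0,0,0],[0,0,0],[0,0,0],[0,0,0],[0,0,0],[0,0,0],[0,0,0],[0,0,0],[0,0,0],[0,0,0],[0,0,0]], hand=100)

```text
t: 2.2
ee_pos: [401.5, -154.5, 398.9]
orientation: [-1.457, -0.691, 0.695]
ft_force: [-0.3, 0.3, -0.4]
width: 53.3
```

Run:
```python
from h import *
im=ctrl.get_image('wrist');cv2.imwrite('pics/w2.png',im[:,:,::-1]);o=ctrl.get_obs();print(o['qpos'],o['width'],o['ee_pos'])
go([515,-338,200],Rdown(141))
```

```text
[-3.89959081e-01 -5.76068290e-02  1.81477138e+00  2.60041472e-05
  1.38773017e+00 -1.27737463e+00] 53.0825119351942 [ 401.04226504 -151.95673787  398.91790776]
delta cm [-7.21, 19.83, -20.65] rot [-0.0032, -0.0027, -0.0009] rows 7.080101494009945 0.034169384954058406
```

View pics/w2.png

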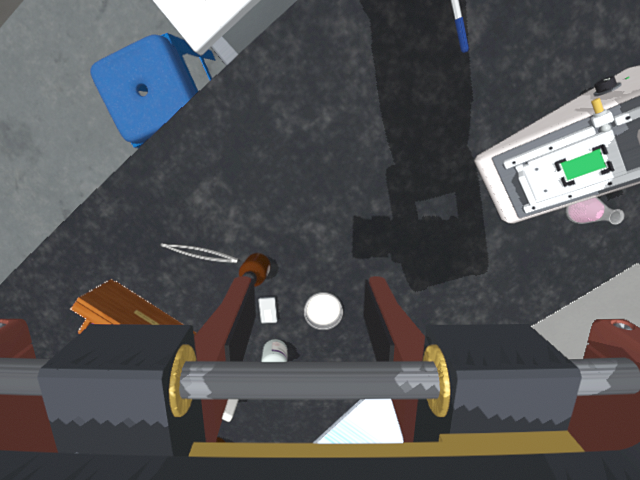

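>>> carry_out(delta_pos=[[-7.2,19.8,-20.6],[-7.2,19.8,-20.6],[-7.2,19.8,-20.6],[-7.2,19.8,-20.6],[-7.2,19.8,-20.6],[-7.2,19.8,-20.6],[-7.2,19.8,-20.6],[-7.2,19.8,-20.6],[-7.2,19.8,-20.6],[-7.2,19.8,-20.6]], rotation=[[0,0,0],[0,0,0],[0,0,0],[0,0,0],[0,0,0],[0,0,0],[0,0,0],[0,0,0],[0,0,0],[0,0,0]])

```text
t: 3.08
ee_pos: [515.8, -333.5, 202.1]
orientation: [-1.454, -0.696, 0.697]
ft_force: [-0.1, 0.4, -0.2]
width: 53.6
```

Run:
```python
from h import *
o=ctrl.get_obs();im=ctrl.get_image('wrist')[:,:,::-1].copy();cv2.imwrite('pics/w3.png',im);print(o['qpos'],o['width'],o['ee_pos'],o['orientation'].tolist())
C=cam('wrist',o);print(proj(C,[[515,-338,14]]))
```

```text
[-5.93545244e-01  4.31680589e-01  1.66931378e+00  5.08297571e-04
  1.04271494e+00 -1.48655239e+00] 53.58584997344528 [ 515.78047737 -333.47908108  202.1243567 ] [-1.4540142771500733, -0.6961116459001033, 0.6972299808562997]
[[305.49469168 217.34253933]]
```

View pics/w3.png

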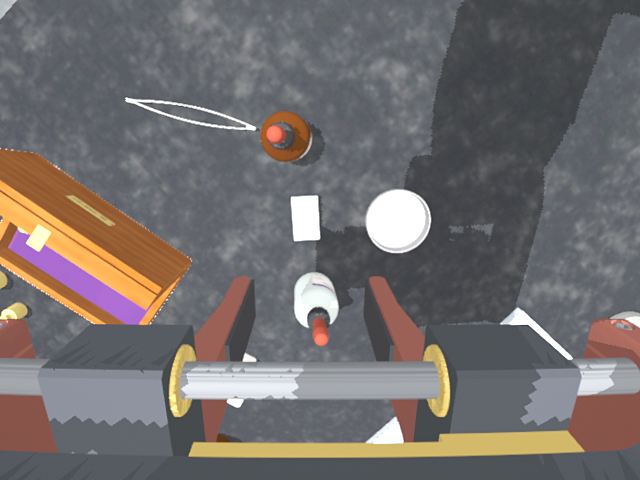

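Run:
```python
from h import *
o=ctrl.get_obs();im=ctrl.get_image('wrist')[:,:,::-1].copy();cv2.imwrite('pics/w4.png',im);print(o['ee_pos'],np.abs(o['qvel']).max())
C=cam('wrist',o)
m=(im.min(2)>120).astype(np.uint8);mm=np.zeros_like(m);mm[185:250,280:330]=m[185:250,280:330]
c=max(cv2.findContours(mm,cv2.RETR_EXTERNAL,cv2.CHAIN_APPROX_NONE)[0],key=cv2.contourArea)
u=np.array([onz(C,q,14)[:2] for q in c[:,0]],np.float32)
r=cv2.minAreaRect(u);print(r,cv2.boxPoints(r))
for z in(14,):
  M=cv2.moments(mm,True);print(onz(C,[M['m10']/M['m00'],M['m01']/M['m00']],z))
# dish and bottle
m=(im.min(2)>180);ys,xs=np.nonzero(m[180:260,360:435]);print('dish',onz(C,[xs.mean()+360,ys.mean()+180],10))
```

```text
[ 515.94285667 -333.74772693  203.35492392] 0.031471414191999274
((515.3912963867188, -338.8210144042969), (27.779830932617188, 46.02943801879883), 54.51753234863281) [[ 488.58813 -336.7725 ]
 [ 526.0696  -363.49045]
 [ 542.19446 -340.86954]
 [ 504.713   -314.15158]]
[ 514.79032554 -337.18828068   14.        ]
dish [ 576.20071573 -268.85944747   10.        ]
```

Run:
```python
from h import *
go([515.1,-338.,40],Rdown(144.3))
```

```text
delta cm [-0.36, 16.42, -0.15] rot [0.0015, -0.055, 0.0003] rows 3.9378327462391263 0.44032981476893585
```

>>> carry_out(delta_pos=[[-0.36,4,-0.15],[-0.36,8,-0.15],[-0.36,12,-0.15],[-0.36,14.5,-0.15],[-0.36,16.4,-0.15],[-0.36,16.4,-0.15],[-0.36,16.4,-0.15],[-0.36,16.4,-0.15]], rotation=[[0,-0.055,0],[0,-0.055,0],[0,-0.055,0],[0,-0.055,0],[0,-0.055,0],[0,-0.055,0],[0,-0.055,0],[0,-0.055,0]])

```text
t: 3.85
ee_pos: [515.6, -339.7, 41.2]
orientation: [-1.445, -0.74, 0.737]
ft_force: [-0.1, -0.9, -0.4]
width: 53.6
```

Run:
```python
from h import *
o=ctrl.get_obs();print(o['ee_pos'],o['width'],Ro.from_rotvec(o['orientation']).as_matrix().round(3))
go([515.1,-338.,3.5],Rdown(144.3))
im=ctrl.get_image('wrist')[:,:,::-1].copy();cv2.imwrite('pics/w5.png',im)
```

```text
[ 515.56558824 -339.74864959   41.19102746] 53.61530757065952 [[ 0.584  0.003 -0.811]
 [ 0.811 -0.002  0.584]
 [ 0.    -1.    -0.003]]
delta cm [0.11, 3.77, 0.15] rot [0.0035, -0.0011, 0.0001] rows 0.9049026813175514 0.02914762706485376
```

View pics/w5.png

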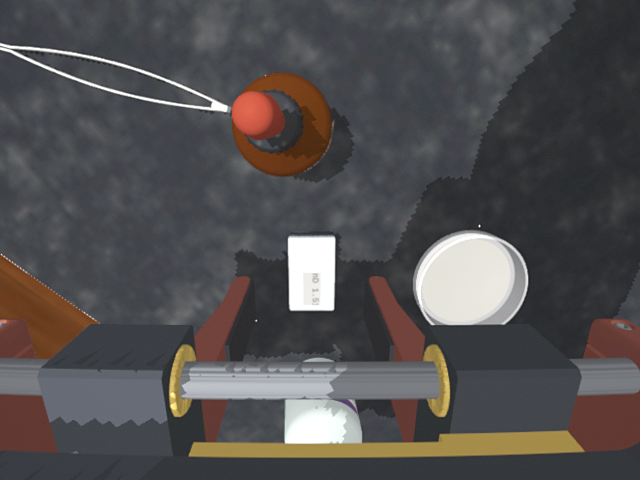

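Run:
```python
from h import *
o=ctrl.get_obs();im=ctrl.get_image('wrist')[:,:,::-1].copy();C=cam('wrist',o);print(o['ee_pos'],np.abs(o['qvel']).max())
m=(im.min(2)>120).astype(np.uint8);mm=np.zeros_like(m);mm[225:320,275:345]=m[225:320,275:345]
mm=cv2.morphologyEx(mm,cv2.MORPH_CLOSE,np.ones((9,9)))
c=max(cv2.findContours(mm,cv2.RETR_EXTERNAL,cv2.CHAIN_APPROX_NONE)[0],key=cv2.contourArea)
u=np.array([onz(C,q,14)[:2] for q in c[:,0]],np.float32)
r=cv2.minAreaRect(u);print(r,cv2.boxPoints(r))
p=np.array([*r[0],14]);Rt=Ro.from_rotvec(o['orientation']).as_matrix();print('piece in tool',Rt.T@(p-o['ee_pos']))
```

```text
[ 515.74322666 -339.98594794   41.36867349] 0.004777539871241541
((514.9305419921875, -338.4755554199219), (25.862411499023438, 44.23251724243164), 54.38969039916992) [[ 489.42065 -336.11096]
 [ 525.38153 -361.8662 ]
 [ 540.4404  -340.84015]
 [ 504.47955 -315.0849 ]]
piece in tool [ 0.74738711 27.36222429  1.65412364]
```

>>> carry_out(delta_pos=[[0.07,1.5,0.16],[0.07,2.6,0.16],[0.07,3.4,0.16],[0.07,3.75,0.16],[0.07,3.75,0.16],[0.07,3.75,0.16]], rotation=[[0.0035,0,0],[0.0035,0,0],[0.0035,0,0],[0.0035,0,0],[0.0035,0,0],[0.0035,0,0]])

```text
t: 4.45
ee_pos: [512.7, -337.6, 0.5]
orientation: [-1.437, -0.735, 0.739]
ft_force: [-1.4, 1.0, 1.3]
width: 53.5
```

>>> carry_out(delta_pos=[[0,0,0],[0,0,0],[0,0,0],[0,0,0],[0,0,0],[0,0,0],[0,0,0],[0,0,0]], rotation=[[0,0,0],[0,0,0],[0,0,0],[0,0,0],[0,0,0],[0,0,0],[0,0,0],[0,0,0]], hand=255)

```text
t: 5.12
ee_pos: [513.3, -337.9, 1.1]
orientation: [-1.439, -0.736, 0.739]
ft_force: [-0.1, 0.3, -0.8]
width: 25.8
```

>>> carry_out(delta_pos=[[0,-1,0],[0,-3,0],[0,-6,0],[0,-10,0],[0,-14,0],[0,-18,0],[0,-21,0],[0,-24,0],[0,-26,0],[0,-26,0],[0,-26,0]], rotation=[[0,0,0],[0,0,0],[0,0,0],[0,0,0],[0,0,0],[0,0,0],[0,0,0],[0,0,0],[0,0,0],[0,0,0],[0,0,0]])

```text
t: 6.03
ee_pos: [514.4, -338.7, 262.8]
orientation: [-1.441, -0.738, 0.738]
ft_force: [0.4, 0.4, -1.2]
width: 25.9
```

Run:
```python
from h import *
o=ctrl.get_obs();im=ctrl.get_image('wrist')[:,:,::-1].copy();cv2.imwrite('pics/w6.png',im);print(o['ee_pos'],o['width'],o['ft_force'])
a=ctrl.get_image('top')[:,:,::-1];cv2.imwrite('pics/c6.png',cv2.resize(a[235:325,380:470],None,fx=6,fy=6))
go([450,-120,330],Rdown(100))
```

```text
[ 514.38254873 -338.66640751  262.7640887 ] 25.894015231487277 [ 0.39276663  0.39059486 -1.23976275]
delta cm [13.97, -6.9, 17.91] rot [-0.0052, 0.7715, -0.0022] rows 5.6938480768869955 6.173773952865313
```

View pics/w6.png

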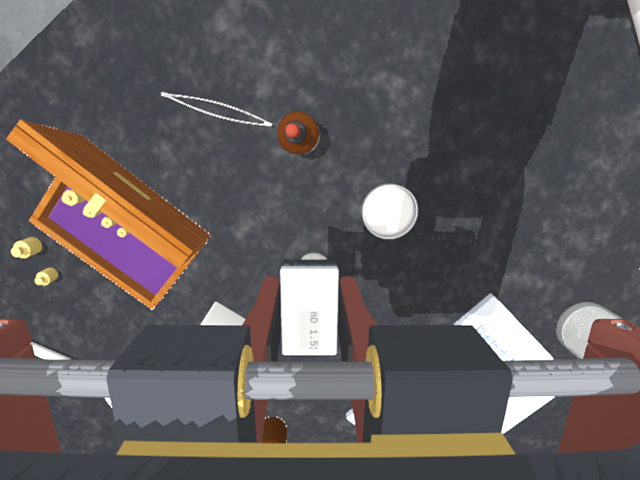

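Run:
```python
from h import *
im=cv2.imread('pics/w6.png');cv2.imwrite('pics/c7.png',cv2.resize(im[250:370,250:370],None,fx=5,fy=5,interpolation=cv2.INTER_CUBIC))
ci=ctrl.camera_info('wrist');k,d=K(ci);T=ci['T_tool_cam']
def ontool(uv,y):
    s=cv2.undistortPoints(np.array([[uv]],float),k,d)[0,0];v=T[:3,:3]@[s[0],s[1],1];c=T[:3,3];return c+v*(y-c[1])/v[1]
for uv in [(281,265.5),(338,265.5),(335.5,355),(283,354)]:
    print(uv,ontool(uv,-12.9).round(2))
```

```text
(281, 265.5) [-12.79 -12.9   21.04]
(338, 265.5) [ 12.03 -12.9   21.04]
(335.5, 355) [ 11.9 -12.9 -23.9]
(283, 354) [-12.86 -12.9  -23.35]
```

View pics/c7.png

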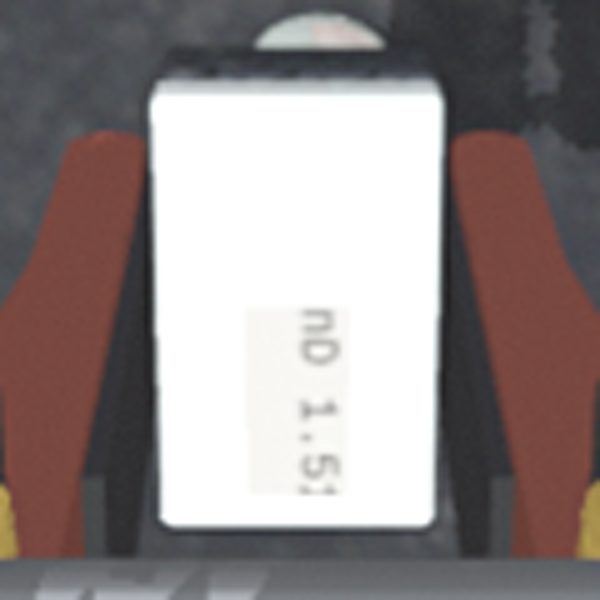

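>>> carry_out(delta_pos=[[4,-3,4],[8,-6,8],[14,-6.9,17.9],[14,-6.9,17.9],[14,-6.9,17.9],[14,-6.9,17.9],[14,-6.9,17.9],[14,-6.9,17.9],[14,-6.9,17.9],[14,-6.9,17.9],[14,-6.9,17.9]], rotation=[[0,0.1,0],[0,0.2,0],[0,0.3,0],[0,0.4,0],[0,0.5,0],[0,0.6,0],[0,0.7,0],[0,0.77,0],[0,0.77,0],[0,0.77,0],[0,0.77,0]])

```text
t: 7.05
ee_pos: [450.6, -120.4, 329.7]
orientation: [-1.563, -0.136, 0.143]
ft_force: [-0.3, -0.5, -0.7]
width: 25.5
```

Run:
```python
from h import *
ctrl.get_image('top')
o=ctrl.get_obs();im=ctrl.get_image('wrist')[:,:,::-1].copy();cv2.imwrite('pics/w8.png',im);print(o['ee_pos'],o['orientation'].tolist(),np.abs(o['qvel']).max(),o['width'])
```

```text
[ 450.69977816 -120.54873441  329.91198032] [-1.5634034557449694, -0.13568812852084938, 0.14253182205328815] 0.00942502163058785 26.14065858917656
```

View pics/w8.png

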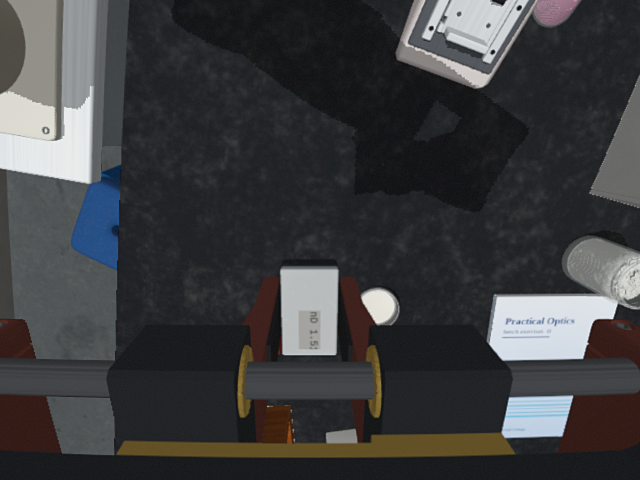

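Run:
```python
from h import *
go([575,50,350],Rdown(80))
```

```text
delta cm [15.22, -2.0, 14.61] rot [-0.0025, 0.3513, -0.0042] rows 5.082931969732894 2.8113851391391624
```

>>> carry_out(delta_pos=[[4,-2,4],[8,-2,8],[12,-2,11.5],[15.2,-2,14.6],[15.2,-2,14.6],[15.2,-2,14.6],[15.2,-2,14.6],[15.2,-2,14.6],[15.2,-2,14.6]], rotation=[[0,0.1,0],[0,0.2,0],[0,0.3,0],[0,0.35,0],[0,0.35,0],[0,0.35,0],[0,0.35,0],[0,0.35,0],[0,0.35,0]])

```text
t: 7.9
ee_pos: [574.3, 48.8, 350.4]
orientation: [-1.565, 0.14, -0.134]
ft_force: [-0.0, 0.2, -0.5]
width: 25.8
```

Run:
```python
from h import *
ctrl.get_image('top')
o=ctrl.get_obs();im=ctrl.get_image('wrist')[:,:,::-1].copy();cv2.imwrite('pics/w9.png',im);print(o['ee_pos'],o['orientation'].tolist(),np.abs(o['qvel']).max(),o['width'])
np.savez('w9.npz',p=o['ee_pos'],r=o['orientation'])
```

```text
[574.33238649  48.65753363 350.69302421] [-1.5649434243868474, 0.14044806427572434, -0.13473846657662802] 0.006814513392691372 25.442741632381917
```

View pics/w9.png

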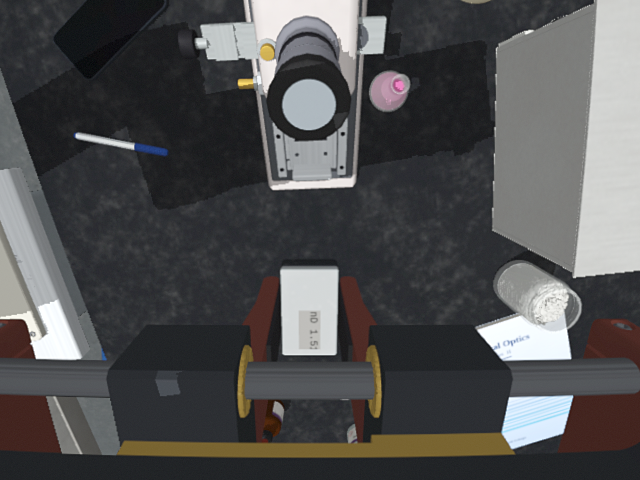

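Run:
```python
from h import *
CT=cam('top');CS=cam('scene');z=np.load('w9.npz');CW=cam('wrist',{'ee_pos':z['p'],'orientation':z['r']})
T=cv2.imread('pics/top0.png');S=cv2.imread('pics/scene0.png');W=cv2.imread('pics/w9.png')
# eyepiece grey lens disc
def gb(im,roi,lo,hi):
    x0,y0,x1,y1=roi;g=im[y0:y1,x0:x1].astype(int)
    m=((g[:,:,0]-g[:,:,2]>8)&(g.min(2)>lo)&(g.max(2)<hi)).astype(np.uint8)
    n,l,st,ce=cv2.connectedComponentsWithStats(m);i=1+st[1:,4].argmax();return ce[i]+[x0,y0],st[i]
r=[gb(T,(220,222,245,250),120,240),gb(S,(205,170,232,192),110,240),gb(W,(275,70,340,140),120,240)]
print(r)
X,e=tri([(CT,r[0][0]),(CS,r[1][0]),(CW,r[2][0])]);print('eyepiece lens',X,e)
# green corners; sub-pixel via edge fit
def green(im,roi,sc=8):
    x0,y0,x1,y1=roi;g=im[y0:y1,x0:x1].astype(np.float32);g=cv2.resize(g,None,fx=sc,fy=sc,interpolation=cv2.INTER_CUBIC)
    v=g[:,:,1]-g[:,:,2];m=(v>0.5*np.percentile(v,99)).astype(np.uint8)
    c=max(cv2.findContours(m,cv2.RETR_EXTERNAL,cv2.CHAIN_APPROX_NONE)[0],key=cv2.contourArea)
    M=cv2.moments(c);h=cv2.convexHull(c)
    for e in np.arange(2,60,1):
        a=cv2.approxPolyDP(h,e,True)
        if len(a)<=4:break
    f=lambda p:(np.array(p)+.5)/sc-.5+[x0,y0]
    return f([M['m10']/M['m00'],M['m01']/M['m00']]),f(a[:,0])
ct,at=green(T,(230,235,265,262));cs,as_=green(S,(210,230,250,265));print(ct,at.round(1).tolist(),cs,as_.round(1).tolist())
print('ctr',tri([(CT,ct),(CS,cs)]))
# order: sort by match: project
best=None
import itertools
for k in range(4):
    aa=np.roll(as_,k,0);P=[tri([(CT,a),(CS,b)]) for a,b in zip(at,aa)]
    e=sum(p[1][0] for p in P)
    if best is None or e<best[0]:best=(e,P)
Q=np.array([p[0] for p in best[1]]);print(best[0],Q.round(1));D=np.roll(Q,-1,0)-Q;print(np.linalg.norm(D,axis=1));print((D/np.linalg.norm(D,axis=1)[:,None]).round(3));print(Q.mean(0))
```

```text
[(array([231.47826087, 233.82608696]), array([  5,   5,  14,  15, 161], dtype=int32)), (array([218.72352941, 178.62352941]), array([  6,   2,  16,  14, 170], dtype=int32)), (array([308.57545839, 104.20827457]), array([   7,    9,   54,   51, 2127], dtype=int32))]
eyepiece lens [591.17276778 140.28183936 293.1129303 ] [np.float64(0.9968552881510175), np.float64(0.3669732089391268), np.float64(0.8195710728887985)]
[246.46804307 248.54586142] [[239.6, 242.2], [254.9, 245.1], [253.8, 254.6], [238.2, 252.2]] [230.90667277 249.59352425] [[228.6, 239.6], [241.7, 252.9], [234.1, 259.7], [220.7, 245.8]]
ctr (array([593.27913278, 147.38047217,  89.90361711]), [np.float64(0.2198296791392619), np.float64(0.21982967913923315)])
1.6019208615313882 [[608.3 163.9 101.2]
 [604.4 126.9  79.6]
 [579.  129.4  78.9]
 [582.  166.  102.3]]
[42.95264816 25.47703222 43.60198252 26.39543476]
[[-0.092 -0.86  -0.502]
 [-0.995  0.095 -0.027]
 [ 0.069  0.841  0.537]
 [ 0.996 -0.082 -0.044]]
[593.416971   146.55017223  90.52629083]
```

```bash
cat >> h.py <<'E'
def nest(yaw):
    c,s=np.cos(np.pi/6),.5;a=np.radians(yaw);u=np.array([np.cos(a),np.sin(a),0])
    xn=c*u+[0,0,s];zn=-s*u+[0,0,c];yn=np.cross(zn,xn);return xn,yn,zn
def Rnest(yaw):
    xn,yn,zn=nest(yaw);return np.stack([-yn,-zn,xn],1)
E
python3 - <<'E'
from h import *
xn,yn,zn=nest(84.5);F=np.array([593.3,147,90.4])
go(F+170*zn-60*xn,Rnest(84.5))
E
```

```text
delta cm [1.28, 14.31, -3.65] rot [0.522, -0.0786, 0.0175] rows 3.5559840182577163 4.226160928426242
```

>>> carry_out(delta_pos=[[0,2,-3.65],[0,4,-3.65],[1.3,8,-3.65],[1.3,11,-3.65],[1.3,14.3,-3.65],[1.3,14.3,-3.65],[1.3,14.3,-3.65],[1.3,14.3,-3.65],[1.3,14.3,-3.65]], rotation=[[0.1,-0.02,0],[0.2,-0.03,0.01],[0.3,-0.05,0.01],[0.4,-0.06,0.015],[0.522,-0.079,0.0175],[0.522,-0.079,0.0175],[0.522,-0.079,0.0175],[0.522,-0.079,0.0175],[0.522,-0.079,0.0175]])

```text
t: 8.75
ee_pos: [582.6, 12.1, 210.8]
orientation: [-1.049, 0.045, -0.088]
ft_force: [0.2, 0.1, 0.5]
width: 26.1
```

Run:
```python
from h import *
ctrl.get_image('top')
o=ctrl.get_obs();im=ctrl.get_image('wrist')[:,:,::-1].copy();cv2.imwrite('pics/w10.png',im);print(o['ee_pos'],o['orientation'].tolist(),np.abs(o['qvel']).max(),o['width'],o['qpos'])
np.savez('w10.npz',p=o['ee_pos'],r=o['orientation'])
im=ctrl.get_image('scene')[:,:,::-1];cv2.imwrite('pics/s10.png',im)
```

```text
[582.63995258  12.42662649 210.95376928] [-1.0485924225930177, 0.043753603943906635, -0.08747063763330366] 0.011586373624898918 25.703154851193197 [-0.26432115  0.42944355  1.76176338  0.57931279  1.11638753 -0.476462  ]
```

View pics/w10.png

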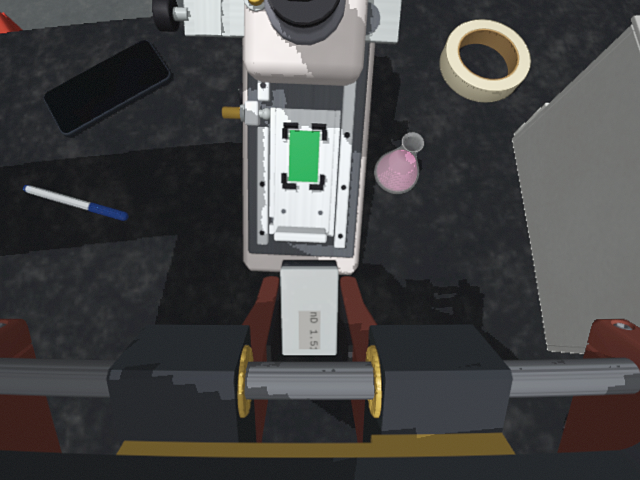

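View pics/s10.png

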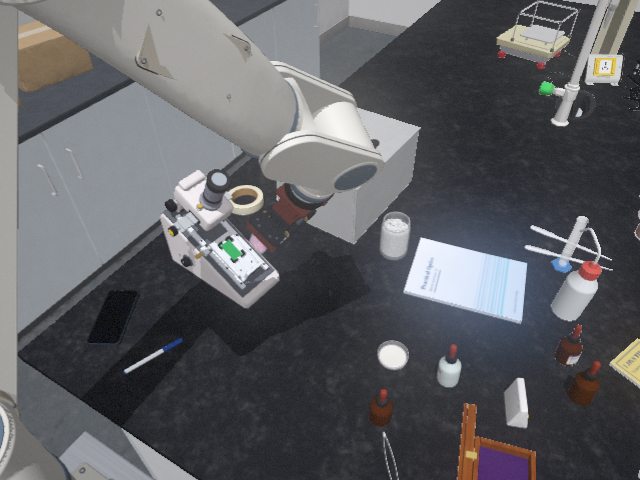

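Run:
```python
from h import *
z=np.load('w10.npz');o={'ee_pos':z['p'],'orientation':z['r']};C=cam('wrist',o);Rt=Ro.from_rotvec(o['orientation']).as_matrix()
im=cv2.imread('pics/w10.png');sc=6;x0,y0,x1,y1=270,110,340,200
cv2.imwrite('pics/c8.png',cv2.resize(im[60:260,230:370],None,fx=4,fy=3,interpolation=cv2.INTER_CUBIC)) 
g=cv2.resize(im[y0:y1,x0:x1].astype(np.float32),None,fx=sc,fy=sc,interpolation=cv2.INTER_CUBIC)
v=g[:,:,1]-g[:,:,2];m=(v>.5*np.percentile(v,95)).astype(np.uint8)
c=max(cv2.findContours(m,cv2.RETR_EXTERNAL,cv2.CHAIN_APPROX_NONE)[0],key=cv2.contourArea)
uv=(c[:,0]+.5)/sc-.5+[x0,y0];print(uv.min(0),uv.max(0))
for yaw in (84.5,):
  xn,yn,zn=nest(yaw);F=np.array([593.3,147,90.4])
  N=np.stack([xn,yn,zn],1)
  P=[]
  for q in uv:
    cc,d=ray(C,q);P.append(N.T@(cc+d*((F-cc)@zn)/(d@zn)-F))
  P=np.array(P);r=cv2.minAreaRect(P[:,:2].astype(np.float32));print(r, cv2.boxPoints(r))
  ctr=F+N@np.array([*r[0],0]);print(ctr)
  # tri with all three
  CT=cam('top');CS=cam('scene');q=proj(C,[ctr])[0]
  X,e=tri([(CT,(246.47,248.55)),(CS,(230.9,249.55)),(C,q)]);print('tri3',X,e,N.T@(X-F))
print('tool axes vs nest:',(N.T@Rt).round(3))
```

```text
[287.91666667 129.58333333] [319.25       181.58333333]
((0.10455513000488281, 2.074049949645996), (26.790416717529297, 45.03902053833008), 87.79984283447266) [[-22.912603 -10.446748]
 [ 22.093214 -12.17582 ]
 [ 23.121714  14.594848]
 [-21.884104  16.323921]]
[591.24417715 147.28891941  90.45227757]
tri3 [592.1284727  146.66552876  91.64567071] [np.float64(0.8434365250544346), np.float64(0.6046788989295491), np.float64(0.9272211588891698)] [0.23726585 1.13407617 1.30139113]
tool axes vs nest: [[ 0.005 -0.002  1.   ]
 [-1.    -0.004  0.005]
 [ 0.004 -1.    -0.002]]
```

View pics/c8.png

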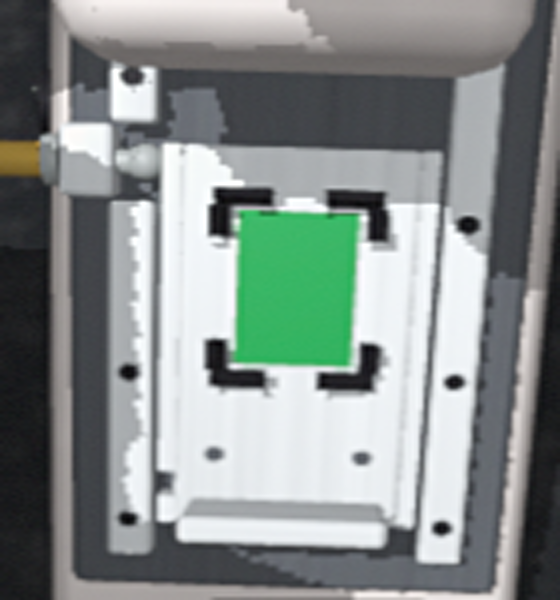

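Run:
```python
from h import *
z=np.load('w10.npz');o={'ee_pos':z['p'],'orientation':z['r']};C=cam('wrist',o)
xn,yn,zn=nest(84.5);F=np.array([593.3,147,90.4]);N=np.stack([xn,yn,zn],1)
def pl(q,h=0):
    c,d=ray(C,q);return N.T@(c+d*((F+h*zn-c)@zn)/(d@zn)-F)
f=lambda p:(p[0]/4+230-.4,p[1]/3+60-.4)
for n,a,b,h in [('Lrail',(129,518),(129,371),-5),('Rrail',(442,527),(455,382),-5),('Rrail2',(442,527),(468,224),-5),('Lcar',(158,520),(162,150),0),('Rcar',(412,525),(440,150),0),('Lplate/Rplate',(385,545),(180,540),4),('Lwhite',(53,500),(53,250),-10),('L corners out',(207,389),(210,190),7),('R corners out',(378,389),(386,192),7),('top corners',(386,192),(214,190),7),('bot corners',(378,389),(205,386),7)]:
    A,B=pl(f(a),h),pl(f(b),h);d=B-A
    print(n,A[:2].round(1),B[:2].round(1),np.degrees(np.arctan2(d[1],d[0])).round(2))
```

```text
Lrail [-72.4  42.3] [-25.1  40.8] -1.74
Rrail [-75.1 -33.5] [-28.2 -35.2] -2.07
Rrail2 [-75.1 -33.5] [ 19.3 -36.7] -1.94
Lcar [-71.6  34.7] [39.7 31.2] -1.82
Rcar [-73.  -25.8] [ 40.  -29.4] -1.81
Lplate/Rplate [-78.5 -19.3] [-77.1  29.2] 88.29
Lwhite [-67.7  61.3] [11.2 57.8] -2.51
L corners out [-28.9  21.9] [28.4 20.4] -1.49
R corners out [-28.7 -16.7] [ 28.  -17.5] -0.82
top corners [ 28.  -17.5] [28.4 19.5] 89.43
bot corners [-28.7 -16.7] [-28.   22.3] 88.93
```

Run:
```python
from h import *
F0=np.array([593.3,147,90.4]);F=F0+1.8*nest(84.5)[1];print(F)
xn,yn,zn=nest(82.4)
go(F+60*zn-40*xn,Rnest(82.4))
```

```text
[591.50828684 147.17252235  90.4       ]
delta cm [-0.63, 11.13, 1.69] rot [0.0012, 0.0372, -0.0156] rows 2.70356796978831 0.3229783507602362
```

>>> carry_out(delta_pos=[[-0.6,3,1],[-0.6,6,1.7],[-0.6,9,1.7],[-0.6,11.1,1.7],[-0.6,11.1,1.7],[-0.6,11.1,1.7],[-0.6,11.1,1.7]], rotation=[[0,0.037,-0.0156],[0,0.037,-0.0156],[0,0.037,-0.0156],[0,0.037,-0.0156],[0,0.037,-0.0156],[0,0.037,-0.0156],[0,0.037,-0.0156]])

```text
t: 9.48
ee_pos: [582.9, 82.5, 121.9]
orientation: [-1.045, 0.072, -0.12]
ft_force: [0.8, 1.3, -1.0]
width: 26.0
```

Run:
```python
from h import *
ctrl.get_image('top')
o=ctrl.get_obs();im=ctrl.get_image('wrist')[:,:,::-1].copy();cv2.imwrite('pics/w11.png',im);print(o['ee_pos'],o['orientation'].tolist(),np.abs(o['qvel']).max(),o['width'],o['ft_force'])
np.savez('w11.npz',p=o['ee_pos'],r=o['orientation'])
cv2.imwrite('pics/c9.png',cv2.resize(im[130:380,210:410],None,fx=3,fy=2.4,interpolation=cv2.INTER_CUBIC)) 
xn,yn,zn=nest(82.4);print((np.stack([xn,yn,zn])@Ro.from_rotvec(o['orientation']).as_matrix()).round(3))
```

```text
[583.12768476  82.1034765  122.00942963] [-1.0453690904047896, 0.07141197800553215, -0.12080569296765142] 0.009764774287386147 25.75698064048992 [-0.1894151   0.65339102 -0.72989595]
[[-0.002  0.     1.   ]
 [-1.     0.001 -0.002]
 [-0.001 -1.     0.   ]]
```

View pics/w11.png

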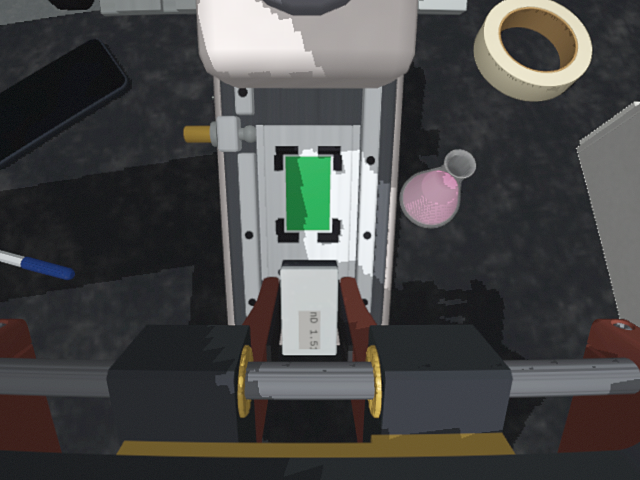

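Run:
```python
from h import *
z=np.load('w11.npz');o={'ee_pos':z['p'],'orientation':z['r']};C=cam('wrist',o);im=cv2.imread('pics/w11.png')
xn,yn,zn=nest(82.4);F=np.array([591.5,147.2,90.4]);N=np.stack([xn,yn,zn],1)
def pl(q,h=0):
    c,d=ray(C,q);return N.T@(c+d*((F+h*zn-c)@zn)/(d@zn)-F)
sc=6;x0,y0,x1,y1=270,140,350,245
g=cv2.resize(im[y0:y1,x0:x1].astype(np.float32),None,fx=sc,fy=sc,interpolation=cv2.INTER_CUBIC)
def rr(m,h):
    cs=cv2.findContours(m,cv2.RETR_EXTERNAL,cv2.CHAIN_APPROX_NONE)[0]
    for c in cs:
        if cv2.contourArea(c)<1500: continue
        uv=(c[:,0]+.5)/sc-.5+[x0,y0];P=np.array([pl(q,h) for q in uv])
        r=cv2.minAreaRect(P[:,:2].astype(np.float32));print(h,np.round(r[0],2),np.round(r[1],2),round(r[2],2),'bb',P.min(0)[:2].round(1),P.max(0)[:2].round(1))
v=g[:,:,1]-g[:,:,2];rr((v>.5*np.percentile(v,95)).astype(np.uint8),0)
b=((g.max(2)<60)).astype(np.uint8);rr(b,7)
print('tcp',N.T@(o['ee_pos']-F))
cv2.imwrite('pics/c9.png',cv2.resize(g,None,fx=1.0,fy=.9))
```

```text
0 [-0.55  0.05] [26.77 45.17] 89.79 bb [-23.2 -13.4] [22.  13.5]
7 [-21.82 -12.58] [13.19 14.36] 89.78 bb [-29.  -19.2] [-14.7  -6. ]
7 [-21.72  12.86] [13.66 14.66] 89.9 bb [-29.1   6. ] [-14.4  19.7]
7 [ 21.43 -12.68] [13.53 13.58] 89.96 bb [ 14.6 -19.4] [28.2 -5.9]
7 [21.48 12.85] [13.62 13.58] 89.81 bb [14.7  6. ] [28.3 19.7]
tcp [-41.03424535  -0.31066224  60.19055801][ WARN:0@0.965] global loadsave.cpp:1063 imwrite_ Unsupported depth image for selected encoder is fallbacked to CV_8U.
```

View pics/c9.png

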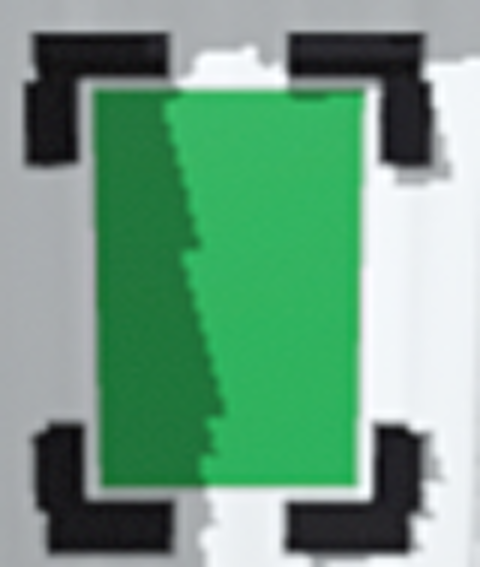

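```bash
cat >> h.py <<'E'
F=np.array([591.5,147.2,90.4]);YAW=82.4
XN,YN,ZN=nest(YAW);N=np.stack([XN,YN,ZN],1)
def gn(x,y,h,R=None): go(F+N@np.array([x,y,h]),Rnest(YAW) if R is None else R)
def st():
    o=ctrl.get_obs();print('t',round(o['t'],2),'tcp nest',(N.T@(o['ee_pos']-F)).round(2),'f nest',(N.T@o['ft_force']).round(2),'w',round(o['width'],1),'q',o['qpos'].round(2));return o
E
python3 - <<'E'
from h import *
st();gn(1,-.15,25)
E
```

```text
t 9.58 tcp nest [-41.22  -0.31  60.2 ] f nest [-0.72  0.14 -0.12] w 25.7 q [-0.15  0.54  1.84  0.69  0.9  -0.49]
delta cm [-0.02, 3.52, 4.22] rot [-0.0001, -0.0022, -0.0003] rows 1.3182275265260455 0.01799602630087016
```

>>> carry_out(delta_pos=[[0,0,1.5],[0,0,3],[0,0,4.2],[0,0.6,4.2],[0,1.6,4.2],[0,2.8,4.2],[0,3.5,4.2],[0,3.5,4.2],[0,3.5,4.2],[0,3.5,4.2]], rotation=[[0,0,0],[0,0,0],[0,0,0],[0,0,0],[0,0,0],[0,0,0],[0,0,0],[0,0,0],[0,0,0],[0,0,0]])

```text
t: 10.42
ee_pos: [588.9, 135.8, 110.3]
orientation: [-1.045, 0.075, -0.119]
ft_force: [-0.5, 0.1, -0.3]
width: 25.5
```

Run:
```python
from h import *
im=ctrl.get_image('scene')[:,:,::-1];cv2.imwrite('pics/s12.png',cv2.resize(im[140:320,140:340],None,fx=4,fy=3.3))
st();gn(1,-.15,12)
im=ctrl.get_image('wrist')[:,:,::-1];cv2.imwrite('pics/w12.png',im)
```

```text
t 10.47 tcp nest [2.000e-02 8.800e-01 2.338e+01] f nest [-0.12  0.09 -0.34] w 25.7 q [-0.05  0.56  1.84  0.73  0.84 -0.44]
delta cm [0.11, 1.14, 0.1] rot [-0.0002, -0.0037, -0.0033] rows 0.27501609448995745 0.039878012880116824
```

View pics/s12.png

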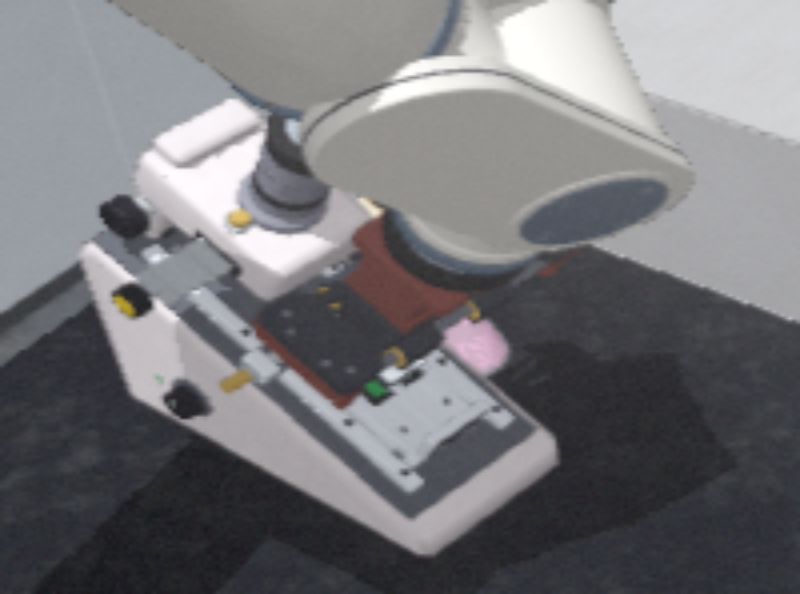

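View pics/w12.png

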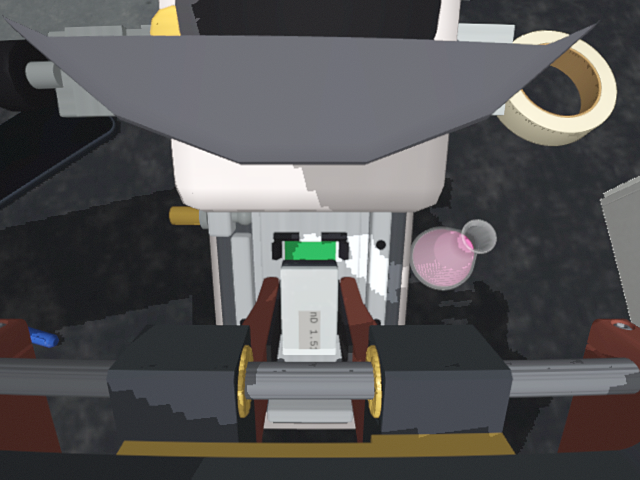

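>>> carry_out(delta_pos=[[0.1,0.3,0.1],[0.1,0.6,0.1],[0.1,0.9,0.1],[0.1,1.1,0.1],[0.1,1.1,0.1],[0.1,1.1,0.1]], rotation=[[0,-0.004,-0.003],[0,-0.004,-0.003],[0,-0.004,-0.003],[0,-0.004,-0.003],[0,-0.004,-0.003],[0,-0.004,-0.003]])

```text
t: 11.02
ee_pos: [590.7, 142.3, 101.6]
orientation: [-1.045, 0.069, -0.119]
ft_force: [0.0, 0.7, -0.2]
width: 25.6
```

Run:
```python
from h import *
ctrl.get_image('wrist');st();im=ctrl.get_image('wrist')[:,:,::-1];cv2.imwrite('pics/w13.png',cv2.resize(im[220:440,220:400],None,fx=3.3,fy=2.7));o=st();gn(1,-.15,5)
print((N.T@Ro.from_rotvec(o['orientation']).as_matrix()).round(4))
```

```text
t 11.07 tcp nest [ 1.3   0.05 12.33] f nest [ 0.33  0.37 -0.62] w 25.8 q [-0.04  0.58  1.84  0.75  0.82 -0.45]
t 11.12 tcp nest [1.30e+00 1.00e-02 1.24e+01] f nest [-0.42 -0.66  0.34] w 25.7 q [-0.04  0.58  1.84  0.75  0.82 -0.45]
delta cm [0.02, 0.74, -0.03] rot [-0.0002, 0.0007, -0.0003] rows 0.17762311832855543 0.006280104164898375
[[ 7.e-04  2.e-04  1.e+00]
 [-1.e+00  3.e-04  7.e-04]
 [-3.e-04 -1.e+00  2.e-04]]
```

View pics/w13.png

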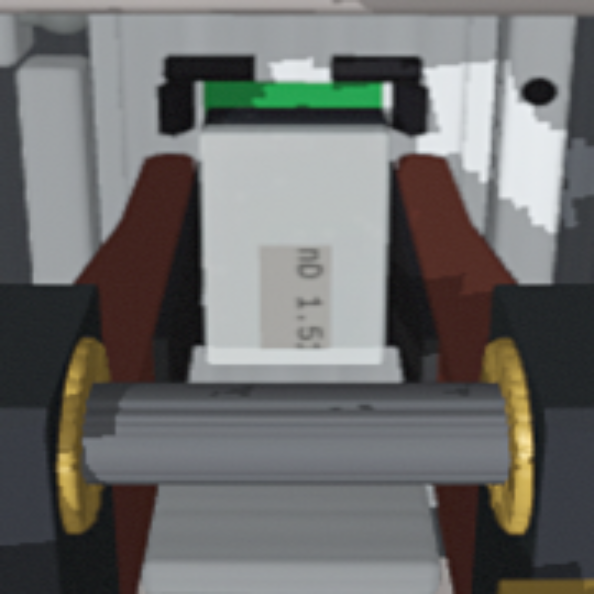

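>>> carry_out(delta_pos=[[0,0.25,0],[0,0.5,0],[0,0.75,0],[0,0.75,0],[0,0.75,0]], rotation=[[0,0,0],[0,0,0],[0,0,0],[0,0,0],[0,0,0]])

```text
t: 11.53
ee_pos: [591.5, 145.6, 96.3]
orientation: [-1.045, 0.068, -0.12]
ft_force: [-3.3, -7.3, 11.5]
width: 25.9
```

Run:
```python
from h import *
st()
```

```text
t 11.53 tcp nest [ 1.54 -0.23  5.92] f nest [-0.87  2.27 13.76] w 25.9 q [-0.04  0.59  1.84  0.75  0.81 -0.46]
```

Run:
```python
from h import *
o=ctrl.get_obs();im=ctrl.get_image('wrist')[:,:,::-1];cv2.imwrite('pics/w14.png',cv2.resize(im[225:370,250:370],None,fx=5,fy=4,interpolation=cv2.INTER_CUBIC));st()
im=ctrl.get_image('scene')[:,:,::-1];cv2.imwrite('pics/s14.png',cv2.resize(im[190:300,180:290],None,fx=6,fy=5,interpolation=cv2.INTER_CUBIC))
```

```text
t 11.58 tcp nest [ 1.57 -0.21  5.91] f nest [ 0.82  3.4  13.24] w 26.1 q [-0.04  0.59  1.84  0.75  0.81 -0.46]
```

View pics/w14.png

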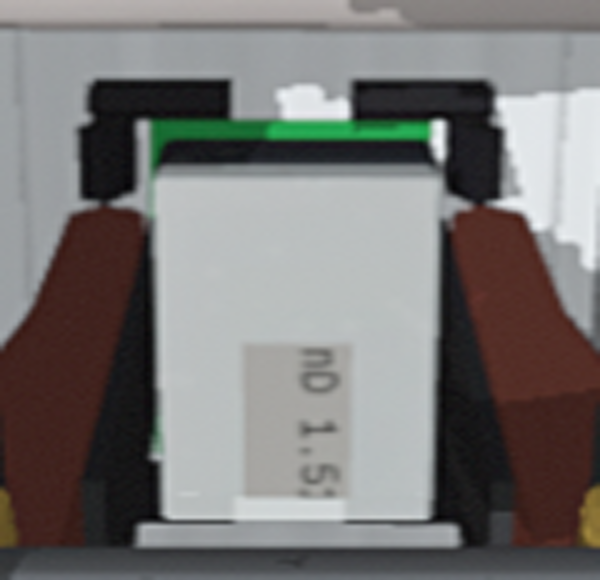

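View pics/s14.png

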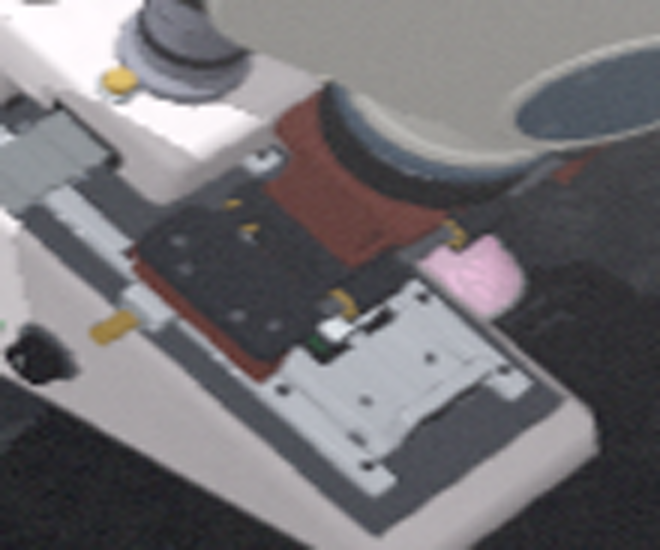

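Run:
```python
from h import *
o=st();im=ctrl.get_image('wrist')[:,:,::-1].copy();cv2.imwrite('pics/w15.png',im)
ci=ctrl.camera_info('wrist');k,d=K(ci);T=ci['T_tool_cam']
def ontool(uv,y):
    s=cv2.undistortPoints(np.array([[uv]],float),k,d)[0,0];v=T[:3,:3]@[s[0],s[1],1];c=T[:3,3];return (c+v*(y-c[1])/v[1]).round(2)
g=im.astype(int)
for x in (290,300,310,320,330): print(x,[tuple(g[y,x]) for y in range(248,270,2)])
v=(g[:,:,1]-g[:,:,2])
for x in (300,310,320):
    rows=[r for r in range(245,270) if v[r,x]>40];print(x,rows[0],rows[-1])
# w11 green front edge in nest coords for the same feature
for row in (253,254,255,256):
  print(row,[(h,(1.55+ontool((310,row),5.9-h)[2]).round(2)) for h in (-3,0,3,5)])
```

```text
t 11.63 tcp nest [ 1.57 -0.21  5.93] f nest [ 0.67  2.51 12.39] w 25.6 q [-0.04  0.59  1.84  0.75  0.81 -0.46]
290 [(np.int64(25), np.int64(24), np.int64(23)), (np.int64(30), np.int64(28), np.int64(28)), (np.int64(23), np.int64(20), np.int64(23)), (np.int64(26), np.int64(39), np.int64(22)), (np.int64(52), np.int64(108), np.int64(23)), (np.int64(51), np.int64(109), np.int64(26)), (np.int64(27), np.int64(30), np.int64(24)), (np.int64(26), np.int64(23), np.int64(22)), (np.int64(27), np.int64(23), np.int64(21)), (np.int64(103), np.int64(101), np.int64(97)), (np.int64(140), np.int64(138), np.int64(133))]
300 [(np.int64(161), np.int64(159), np.int64(155)), (np.int64(162), np.int64(158), np.int64(154)), (np.int64(162), np.int64(159), np.int64(156)), (np.int64(136), np.int64(142), np.int64(128)), (np.int64(47), np.int64(105), np.int64(23)), (np.int64(52), np.int64(109), np.int64(24)), (np.int64(23), np.int64(25), np.int64(22)), (np.int64(30), np.int64(27), np.int64(26)), (np.int64(42), np.int64(36), np.int64(34)), (np.int64(123), np.int64(121), np.int64(115)), (np.int64(139), np.int64(137), 
[... 1263 characters left out ...]
 np.int64(171), np.int64(39)), (np.int64(34), np.int64(43), np.int64(27)), (np.int64(35), np.int64(30), np.int64(28)), (np.int64(39), np.int64(34), np.int64(29)), (np.int64(119), np.int64(117), np.int64(111)), (np.int64(140), np.int64(138), np.int64(133))]
300 255 259
310 255 259
320 255 259
253 [(-3, np.float64(20.69)), (0, np.float64(21.68)), (3, np.float64(22.66)), (5, np.float64(23.32))]
254 [(-3, np.float64(20.16)), (0, np.float64(21.16)), (3, np.float64(22.16)), (5, np.float64(22.83))]
255 [(-3, np.float64(19.64)), (0, np.float64(20.65)), (3, np.float64(21.66)), (5, np.float64(22.33))]
256 [(-3, np.float64(19.12)), (0, np.float64(20.13)), (3, np.float64(21.15)), (5, np.float64(21.83))]
```

Run:
```python
from h import *
ci=ctrl.camera_info('wrist');k,d=K(ci);T=ci['T_tool_cam']
def ontool(uv,y):
    s=cv2.undistortPoints(np.array([[uv]],float),k,d)[0,0];v=T[:3,:3]@[s[0],s[1],1];c=T[:3,3];return (c+v*(y-c[1])/v[1]).round(2)
g=cv2.imread('pics/w6.png').astype(int)
print([tuple(int(q) for q in g[y,310]) for y in range(256,270)]);print([tuple(int(q) for q in g[y,330]) for y in range(256,270)])
for r in (259.6,262,265.5,267): print(r,[(y,ontool((310,r),y)[2]) for y in (-12.9,-10,1.1)])
for c in (281,283,284.5,334,335,338): print(c,[(y,ontool((c,262),y)[0]) for y in (-12.9,1.1)])
```

```text
[(200, 203, 194), (204, 208, 199), (193, 197, 188), (144, 147, 138), (65, 62, 58), (61, 55, 53), (65, 61, 57), (70, 64, 59), (87, 78, 73), (118, 110, 104), (172, 168, 162), (195, 193, 187), (217, 215, 209), (255, 255, 251)]
[(56, 55, 53), (55, 54, 53), (51, 47, 48), (56, 52, 50), (59, 54, 51), (58, 53, 52), (62, 57, 52), (70, 64, 60), (86, 77, 73), (103, 98, 92), (164, 162, 156), (194, 191, 186), (218, 216, 209), (255, 255, 251)]
259.6 [(-12.9, np.float64(23.31)), (-10, np.float64(22.29)), (1.1, np.float64(18.41))]
262 [(-12.9, np.float64(22.2)), (-10, np.float64(21.17)), (1.1, np.float64(17.2))]
265.5 [(-12.9, np.float64(20.58)), (-10, np.float64(19.52)), (1.1, np.float64(15.43))]
267 [(-12.9, np.float64(19.89)), (-10, np.float64(18.8)), (1.1, np.float64(14.66))]
281 [(-12.9, np.float64(-11.84)), (1.1, np.float64(-12.99))]
283 [(-12.9, np.float64(-10.97)), (1.1, np.float64(-12.03))]
284.5 [(-12.9, np.float64(-10.32)), (1.1, np.float64(-11.32))]
334 [(-12.9, np.float64(11.24)), (1.1, np.float64(12.26))]
335 [(-12.9, np.float64(11.67)), (1.1, np.float64(12.74))]
338 [(-12.9, np.float64(12.98)), (1.1, np.float64(14.17))]
```

Run:
```python
from h import *
for n in('wrist','wrist','top','scene'):print(ctrl.camera_info(n))
```

```text
{'fov_y': 66.94385636951974, 'cx': 309.0846568241976, 'cy': 239.97660111496188, 'k1': -0.04211715019822307, 'T_tool_cam': array([[ 9.99999970e-01, -1.19092955e-04,  2.12906415e-04,
         3.55482229e-01],
       [-2.37683262e-04, -2.79073232e-01,  9.60269793e-01,
        -1.61941141e+02],
       [-5.49448857e-05, -9.60269815e-01, -2.79073252e-01,
         7.55027378e+01],
       [ 0.00000000e+00,  0.00000000e+00,  0.00000000e+00,
         1.00000000e+00]])}
{'fov_y': 66.94385636951974, 'cx': 309.0846568241976, 'cy': 239.97660111496188, 'k1': -0.04211715019822307, 'T_tool_cam': array([[ 9.99999970e-01, -1.19092955e-04,  2.12906415e-04,
         3.55482229e-01],
       [-2.37683262e-04, -2.79073232e-01,  9.60269793e-01,
        -1.61941141e+02],
       [-5.49448857e-05, -9.60269815e-01, -2.79073252e-01,
         7.55027378e+01],
       [ 0.00000000e+00,  0.00000000e+00,  0.00000000e+00,
         1.00000000e+00]])}
{'fov_y': 56.16567003244938, 'cx': 319.35656384507894, 'cy': 243.0563440261321, 'k1': -0.0953482975437186, 'R': array([[ 0.00216824, -0.99941091, -0.03425091],
       [-0.98444433,  0.00388408, -0.17565384],
       [ 0.1756834 ,  0.03409897, -0.98385599]]), 't': array([ -42.29939734,  613.54584615, 1158.27846692])}
{'fov_y': 52.269299368531875, 'cx': 321.2023359802815, 'cy': 243.62218113093917, 'k1': 0.00200715004944611, 'R': array([[ 0.50596416, -0.8624767 , -0.01158464],
       [-0.60380573, -0.34456217, -0.71881538],
       [ 0.61596989,  0.37068969, -0.69510449]]), 't': array([-377.5086916 ,  487.23923885,  754.45281641])}
```

Run:
```python
from h import *
ci=ctrl.camera_info('wrist');k,d=K(ci);T=ci['T_tool_cam']
def ontool(uv,y):
    s=cv2.undistortPoints(np.array([[uv]],float),k,d)[0,0];v=T[:3,:3]@[s[0],s[1],1];c=T[:3,3];return (c+v*(y-c[1])/v[1])
im=cv2.imread('pics/w11.png');sc=6
def crop(b):
    x0,y0,x1,y1=b;return cv2.resize(im[y0:y1,x0:x1].astype(np.float32),None,fx=sc,fy=sc,interpolation=cv2.INTER_CUBIC)
def cont(m,b,y,amin=1500):
    out=[]
    for c in cv2.findContours(m,cv2.RETR_EXTERNAL,cv2.CHAIN_APPROX_NONE)[0]:
        if cv2.contourArea(c)<amin: continue
        uv=(c[:,0]+.5)/sc-.5+[b[0],b[1]];P=np.array([ontool(q,y) for q in uv])[:,[0,2]].astype(np.float32)
        r=cv2.minAreaRect(P);out.append((np.round(r[0],2),np.round(r[1],2),round(r[2],2),P.min(0).round(2),P.max(0).round(2)))
    return out
b=(270,140,350,245);g=crop(b)
for h in (0,3,5):
  print('h',h);y=60.2-h
  v=g[:,:,1]-g[:,:,2];print('green',cont((v>.5*np.percentile(v,95)).astype(np.uint8),b,y))
  L=cont((g.max(2)<60).astype(np.uint8),b,y-7)
  A=np.array([l[3] for l in L]);B=np.array([l[4] for l in L]);print('L bb',A.min(0),B.max(0),'ctr',(A.min(0)+B.max(0))/2,'inner gaps',np.sort(A[:,0])[2]-np.sort(B[:,0])[1],np.sort(A[:,1])[2]-np.sort(B[:,1])[1])
b=(268,250,352,362);g=crop(b);m=(g.min(2)>120).astype(np.uint8);m[:int(6*12)]=0
print('piece',cont(m,b,-12.9,20000))
```

```text
h 0
green [(array([-0.41, 40.48]), array([45.17, 26.77]), 89.9, array([-13.81,  17.89], dtype=float32), array([13.01, 63.04], dtype=float32))]
L bb [-20.07  11.95] [19.04 69.28] ctr [-0.5149994 40.614998 ] inner gaps 11.860001 29.079998
h 3
green [(array([-0.4 , 40.95]), array([44.56, 26.41]), 89.9, array([-13.62,  18.67], dtype=float32), array([12.84, 63.21], dtype=float32))]
L bb [-19.79  12.83] [18.78 69.36] ctr [-0.5050001 41.095    ] inner gaps 11.690001 28.68
h 5
green [(array([-0.4 , 41.26]), array([44.15, 26.17]), 89.9, array([-13.5 ,  19.19], dtype=float32), array([12.72, 63.32], dtype=float32))]
L bb [-19.6   13.42] [18.6  69.42] ctr [-0.5  41.42] inner gaps 11.58 28.400002
piece [(array([ 0.57, -0.94]), array([46.67, 36.96]), 89.99, array([-17.91, -24.28], dtype=float32), array([19.05, 22.4 ], dtype=float32))]
```

>>> carry_out(delta_pos=[[0,-0.2,0],[-0.09,-0.2,0.01],[-0.09,-0.2,0.01],[-0.09,-0.05,0.01],[-0.09,0.05,0.01],[-0.09,0.05,0.01],[-0.09,0.05,0.01]], rotation=[[0,0,0],[0,0,0],[0,0,0],[0,0,0],[0,0,0],[0,0,0],[0,0,0]])

```text
t: 12.27
ee_pos: [590.6, 145.7, 96.2]
orientation: [-1.045, 0.068, -0.12]
ft_force: [-6.0, -9.7, 17.9]
width: 25.7
```

Run:
```python
from h import *
st()
```

```text
t 12.27 tcp nest [1.56 0.71 5.85] f nest [-0.03  4.69 20.67] w 25.7 q [-0.03  0.59  1.84  0.76  0.81 -0.46]
```

>>> carry_out(delta_pos=[[0,-0.08,0],[0,-0.08,0],[0,-0.08,0]], rotation=[[0,0,0],[0,0,0],[0,0,0]])

```text
t: 12.52
ee_pos: [590.5, 145.7, 96.3]
orientation: [-1.045, 0.069, -0.12]
ft_force: [-2.8, -5.4, 10.3]
width: 25.6
```

Run:
```python
from h import *
st();im=ctrl.get_image('wrist')[:,:,::-1].copy();cv2.imwrite('pics/w16.png',im);cv2.imwrite('pics/c16.png',cv2.resize(im[235:365,265:355],None,fx=6.6,fy=4.5,interpolation=cv2.INTER_CUBIC));st()
```

```text
t 12.52 tcp nest [1.52 0.78 5.9 ] f nest [ 0.21  2.07 11.74] w 25.6 q [-0.03  0.59  1.84  0.75  0.81 -0.46]
t 12.57 tcp nest [1.51 0.78 5.9 ] f nest [ 0.79  2.02 11.14] w 26.4 q [-0.03  0.59  1.84  0.75  0.81 -0.46]
```

View pics/c16.png

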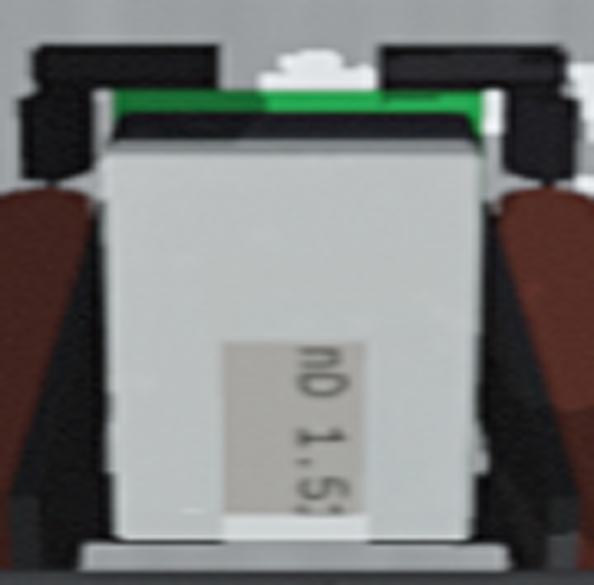

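>>> carry_out(delta_pos=[[0,-0.25,0],[0.02,-0.25,0.12],[0.02,-0.25,0.12],[0.02,-0.1,0.12],[0.02,0.0,0.12],[0.02,0.02,0.12],[0.02,0.02,0.12]], rotation=[[0,0,0],[0,0,0],[0,0,0],[0,0,0],[0,0,0],[0,0,0],[0,0,0]])

```text
t: 13.15
ee_pos: [590.7, 146.5, 96.7]
orientation: [-1.045, 0.069, -0.119]
ft_force: [-4.7, -7.7, 12.2]
width: 26.0
```

Run:
```python
from h import *
st()
```

```text
t 13.15 tcp nest [2.47 0.74 5.89] f nest [-1.09  3.62 14.66] w 26.0 q [-0.03  0.58  1.84  0.75  0.81 -0.46]
```

>>> carry_out(delta_pos=[[0,-0.08,0],[0,-0.1,0],[0,-0.1,0]], rotation=[[0,0,0],[0,0,0],[0,0,0]])

```text
t: 13.4
ee_pos: [590.7, 146.4, 96.8]
orientation: [-1.046, 0.069, -0.12]
ft_force: [-1.1, -3.9, 3.3]
width: 25.8
```

>>> carry_out(delta_pos=[[0,0,0],[0,0,0],[0,0,0],[0,0,0],[0,0,0],[0,0,0]], rotation=[[0,0,0],[0,0,0],[0,0,0],[0,0,0],[0,0,0],[0,0,0]], hand=145)

```text
t: 13.9
ee_pos: [590.6, 146.6, 96.8]
orientation: [-1.045, 0.069, -0.12]
ft_force: [-0.4, 0.9, 0.1]
width: 38.0
```

Run:
```python
from h import *
st();im=ctrl.get_image('wrist')[:,:,::-1].copy();cv2.imwrite('pics/w17.png',im);cv2.imwrite('pics/c17.png',cv2.resize(im[225:375,250:370],None,fx=5,fy=4,interpolation=cv2.INTER_CUBIC))
```

```text
t 13.9 tcp nest [2.58 0.78 5.87] f nest [ 0.8   0.55 -0.32] w 38.0 q [-0.03  0.58  1.84  0.75  0.81 -0.46]
```

View pics/c17.png

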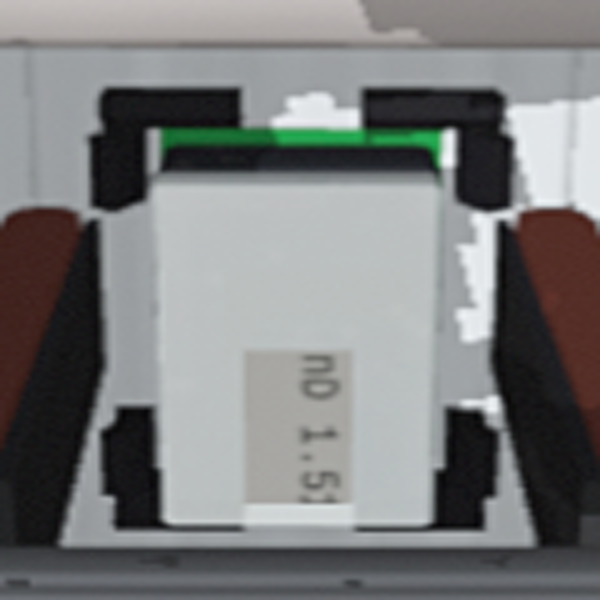

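>>> carry_out(delta_pos=[[0,-0.5,0],[0,-2,0],[0,-4.5,0],[0,-6,-2],[0,-7,-5],[0,-7,-7],[0,-7,-9],[0,-7,-9],[0,-7,-9]], rotation=[[0,0,0],[0,0,0],[0,0,0],[0,0,0],[0,0,0],[0,0,0],[0,0,0],[0,0,0],[0,0,0]])

```text
t: 14.7
ee_pos: [575.9, 33.5, 113.1]
orientation: [-1.045, 0.07, -0.122]
ft_force: [0.2, -0.2, 0.4]
width: 38.2
```

Run:
```python
from h import *
ctrl.get_image('top')
o=st();im=ctrl.get_image('wrist')[:,:,::-1].copy();cv2.imwrite('pics/w18.png',im);ci=ctrl.camera_info('wrist');np.savez('w18.npz',p=o['ee_pos'],r=o['orientation'],T=ci['T_tool_cam'])
```

```text
t 14.75 tcp nest [-87.25   0.33  76.85] f nest [ 0.48  0.09 -0.24] w 38.0 q [-0.23  0.56  1.84  0.67  0.92 -0.57]
```

View pics/w18.png

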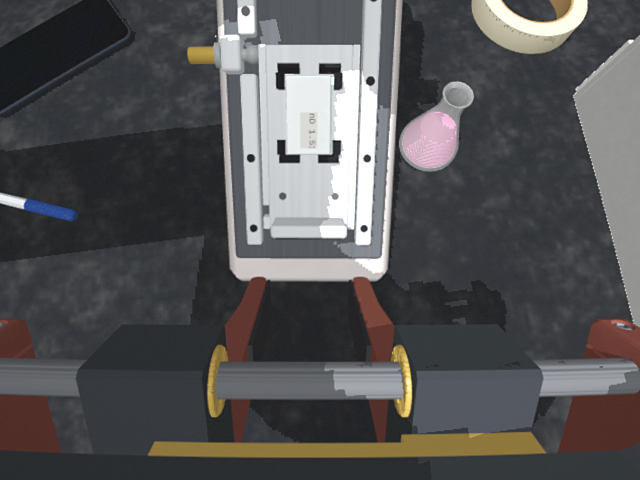

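Run:
```python
from h import *
z=np.load('w18.npz');ci=ctrl.camera_info('wrist');k,d=K(ci);Rt=Ro.from_rotvec(z['r']).as_matrix();T=z['T']
R=(Rt@T[:3,:3]).T;t=-R@(Rt@T[:3,3]+z['p']);C=(k,d,R,t)
def pl(q,h=0):
    c,v=ray(C,q);return (N.T@(c+v*((F+h*ZN-c)@ZN)/(v@ZN)-F)).round(1)
im=cv2.imread('pics/w18.png')
print([int(im[r,310].mean()) for r in range(208,262)])
print([int(im[236,c].mean()) for c in range(262,356)])
for r in (217,219,222,226,230,234,238,258): print(r,[pl((309,r),h)[0] for h in (-10,0,5,10,15,20)])
print('L ctr',[pl(q,12) for q in ((277,63),(340,63),(277,162),(340,162))],'piece',[pl(q,19) for q in((287,75),(333,75),(286.5,155),(333,155))])
cv2.imwrite('pics/c18.png',cv2.resize(im[190:290,225:395],None,fx=4.6,fy=5,interpolation=cv2.INTER_CUBIC))
```

```text
[204, 205, 204, 204, 204, 204, 205, 204, 201, 180, 162, 163, 163, 165, 164, 163, 162, 173, 194, 206, 209, 210, 208, 206, 206, 207, 208, 207, 201, 165, 91, 70, 91, 92, 91, 92, 92, 91, 93, 93, 93, 91, 92, 92, 92, 91, 93, 93, 87, 84, 145, 190, 200, 199]
[139, 110, 93, 92, 89, 90, 90, 90, 95, 141, 184, 198, 200, 200, 200, 200, 200, 200, 201, 201, 201, 201, 200, 200, 200, 201, 200, 201, 200, 201, 201, 201, 201, 201, 201, 201, 200, 200, 200, 200, 200, 201, 201, 200, 200, 201, 200, 201, 201, 201, 200, 200, 201, 201, 201, 200, 200, 199, 200, 227, 255, 255, 255, 255, 255, 255, 255, 255, 255, 255, 255, 255, 255, 255, 255, 255, 255, 255, 255, 255, 255, 255, 254, 222, 149, 88, 86, 89, 87, 88, 83, 87, 138, 186]
217 [np.float64(-67.2), np.float64(-65.0), np.float64(-63.9), np.float64(-62.8), np.float64(-61.7), np.float64(-60.6)]
219 [np.float64(-68.7), np.float64(-66.4), np.float64(-65.3), np.float64(-64.1), np.float64(-63.0), np.float64(-61.8)]
222 [np.float64(-70.8), np.float64(-68.5), np.float64(-67.3), np.float64(-66.1), np.float64(-64.9), np.float64(-63.7)]
226 [np.float64(-73.7), np.float64(-71.3), np.float64(-70.0), np.float64(-68.8), np.float64(-67.5), np.float64(-66.3)]
230 [np.float64(-76.7), np.float64(-74.1), np.float64(-72.7), np.float64(-71.4), np.float64(-70.1), np.float64(-68.8)]
234 [np.float64(-79.6), np.float64(-76.9), np.float64(-75.5), np.float64(-74.1), np.float64(-72.8), np.float64(-71.4)]
238 [np.float64(-82.5), np.float64(-79.7), np.float64(-78.3), np.float64(-76.9), np.float64(-75.4), np.float64(-74.0)]
258 [np.float64(-97.6), np.float64(-94.2), np.float64(-92.4), np.float64(-90.7), np.float64(-89.0), np.float64(-87.3)]
L ctr [array([28.4, 18.3, 12. ]), array([ 28.4, -17.9,  12. ]), array([-27.8,  19.6,  12. ]), array([-27.8, -19.1,  12. ])] piece [array([20.9, 12.3, 19. ]), array([ 20.9, -13.6,  19. ]), array([-23.2,  13.2,  19. ]), array([-23.2, -14.3,  19. ])]
```

View pics/c18.png

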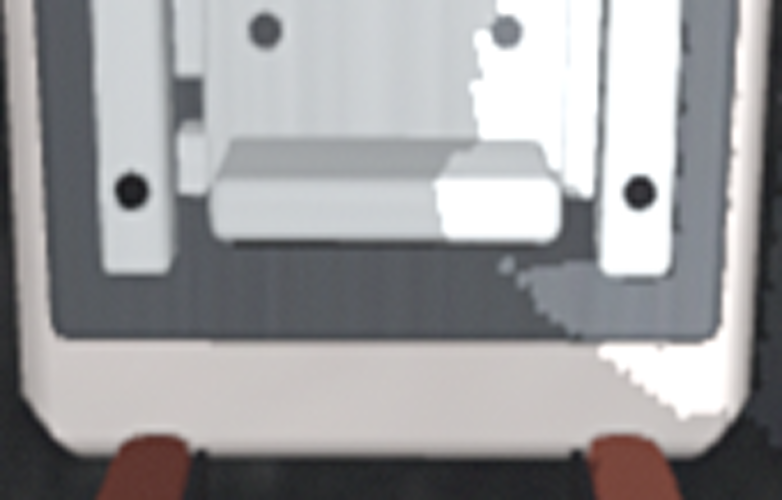

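Run:
```python
from h import *
z=np.load('w11.npz');o={'ee_pos':z['p'],'orientation':z['r']};C=cam('wrist',o)
def pl(C,q,h=0):
    c,v=ray(C,q);return (N.T@(c+v*((F+h*ZN-c)@ZN)/(v@ZN)-F)).round(1)
print('w11 head front row87',[(h,pl(C,(309,87),h)[0]) for h in (33,50,70,90)])
z=np.load('w10.npz');o={'ee_pos':z['p'],'orientation':z['r']};C=cam('wrist',o)
print('w10 head front row84',[(h,pl(C,(309,84),h)[0]) for h in (33,50,70,90)])
im=cv2.imread('pics/w11.png');print([int(im[r,309].mean()) for r in range(40,110,2)])
CS=cam('scene')
```

```text
w11 head front row87 [(33, np.float64(57.0)), (50, np.float64(55.0)), (70, np.float64(52.6)), (90, np.float64(50.2))]
w10 head front row84 [(33, np.float64(56.8)), (50, np.float64(54.6)), (70, np.float64(52.2)), (90, np.float64(49.7))]
[165, 166, 165, 165, 166, 162, 230, 221, 213, 207, 201, 194, 189, 182, 175, 164, 123, 119, 113, 108, 108, 106, 106, 107, 83, 66, 68, 69, 67, 67, 68, 68, 69, 71, 69]
```

```bash
cat >> h.py <<'E'
def Rpush(a=15):
    a=np.radians(a);R=Rnest(YAW);return R@Ro.from_rotvec([a,0,0]).as_matrix()
E
python3 - <<'E'
from h import *
st();gn(-93,.2,11,Rpush())
E
```

```text
t 14.8 tcp nest [-86.78   0.28  76.68] f nest [ 0.54  0.33 -0.41] w 37.9 q [-0.23  0.56  1.84  0.68  0.92 -0.57]
delta cm [0.0, 6.57, -0.62] rot [0.2614, 0.0009, 0.0004] rows 1.582235765709585 2.091863653897499
```

>>> carry_out(delta_pos=[[0,0,-0.6],[0,0,-0.6],[0,1.5,-0.6],[0,3,-0.6],[0,4.5,-0.6],[0,5.5,-0.6],[0,6.2,-0.6],[0,6.5,-0.6],[0,6.5,-0.6],[0,6.5,-0.6]], rotation=[[0.1,0,0],[0.2,0,0],[0.261,0,0],[0.261,0,0],[0.261,0,0],[0.261,0,0],[0.261,0,0],[0.261,0,0],[0.261,0,0],[0.261,0,0]], hand=255)

```text
t: 15.63
ee_pos: [579.7, 62.1, 53.6]
orientation: [-0.785, 0.051, -0.124]
ft_force: [0.4, 0.5, -0.2]
width: 0.4
```

Run:
```python
from h import *
ctrl.get_image('top');st();im=ctrl.get_image('wrist')[:,:,::-1].copy();cv2.imwrite('pics/w19.png',im);gn(-75,.2,11,Rpush())
```

```text
t 15.68 tcp nest [-92.99   0.33  11.37] f nest [ 0.31 -0.74 -0.2 ] w 0.4 q [-0.3   0.75  1.84  0.98  1.   -0.91]
delta cm [0.0, 0.52, 1.74] rot [0.0009, 0.0015, 0.0003] rows 0.4348157441077078 0.014442052256798704
```

View pics/w19.png

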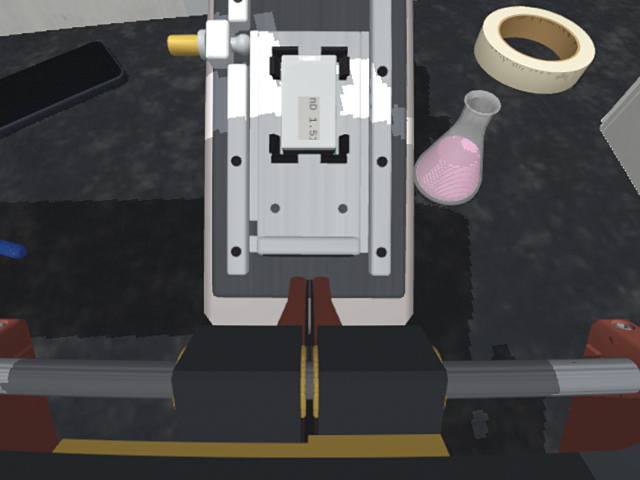

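>>> carry_out(delta_pos=[[0,0.16,0.58],[0,0.26,0.97],[0,0.36,1.35],[0,0.52,1.93],[0,0.72,2.7],[0,0.93,3.48],[0,1.14,4.25],[0,1.35,5.02],[0,1.55,5.8],[0,1.76,6.57],[0,1.92,7.15],[0,2.02,7.54]], rotation=[[0,0,0],[0,0,0],[0,0,0],[0,0,0],[0,0,0],[0,0,0],[0,0,0],[0,0,0],[0,0,0],[0,0,0],[0,0,0],[0,0,0]])

```text
t: 16.73
ee_pos: [588.8, 126.4, 91.4]
orientation: [-0.79, 0.051, -0.128]
ft_force: [-2.2, -15.2, -3.0]
width: 0.2
```

Run:
```python
from h import *
st();im=ctrl.get_image('wrist')[:,:,::-1].copy();cv2.imwrite('pics/w20.png',im);st();gn(13,.2,11,Rpush())
```

```text
t 16.73 tcp nest [-17.68  -0.07  11.37] f nest [-14.8    0.14   5.03] w 0.2 q [-0.18  0.67  1.86  1.02  0.97 -0.8 ]
t 16.78 tcp nest [-16.48   0.06  11.48] f nest [-3.4 -1.3  1.2] w 0.3 q [-0.18  0.67  1.86  1.02  0.97 -0.8 ]
delta cm [-0.01, 0.8, 2.84] rot [0.0042, 0.001, 0.0019] rows 0.7069993884176968 0.03791115068869471
```

View pics/w20.png

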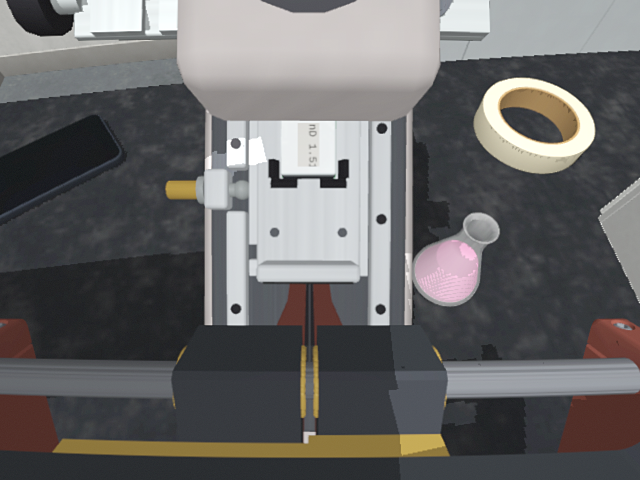

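>>> carry_out(delta_pos=[[0,0.13,0.48],[0,0.26,0.97],[0,0.39,1.45],[0,0.52,1.93],[0,0.61,2.27],[0,0.68,2.51],[0,0.71,2.66],[0,0.71,2.66],[0,0.71,2.66]], rotation=[[0,0,0],[0,0,0],[0,0,0],[0,0,0],[0,0,0],[0,0,0],[0,0,0],[0,0,0],[0,0,0]])

```text
t: 17.53
ee_pos: [591.6, 152.4, 106.4]
orientation: [-0.785, 0.051, -0.125]
ft_force: [0.2, -0.2, 0.2]
width: 0.5
```

Run:
```python
from h import *
st();im=ctrl.get_image('wrist')[:,:,::-1].copy();cv2.imwrite('pics/w21.png',im);st()
```

```text
t 17.53 tcp nest [12.49  0.63 11.22] f nest [-0.05 -0.2   0.28] w 0.5 q [-0.14  0.65  1.86  1.03  0.97 -0.76]
t 17.58 tcp nest [12.61  0.86 11.15] f nest [-0.51  0.43  0.97] w 0.5 q [-0.14  0.65  1.86  1.03  0.97 -0.76]
```

View pics/w21.png

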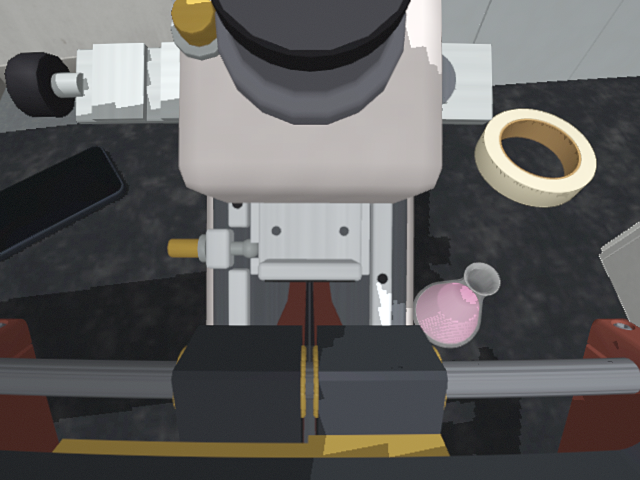

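>>> carry_out(delta_pos=[[0,-0.13,-0.48],[0,-0.4,-1.45],[0,-0.8,-2.9],[0,-1.2,-4.3],[0,-1.6,-5.8],[0,-3,-5.8],[0,-5,-5.8],[0,-6,-5.8],[0,-6,-5.8],[0,-6,-5.8]], rotation=[[0,0,0],[0,0,0],[0,0,0],[0,0,0],[0,0,0],[0,0,0],[0,0,0],[0,0,0],[0,0,0],[0,0,0]])

```text
t: 18.42
ee_pos: [581.0, 68.8, 108.1]
orientation: [-0.785, 0.051, -0.127]
ft_force: [-0.0, 0.4, 0.4]
width: 0.5
```

Run:
```python
from h import *
ctrl.get_image('top');o=st();ci=ctrl.camera_info('wrist');im=ctrl.get_image('wrist')[:,:,::-1].copy();cv2.imwrite('pics/w22.png',im)
np.savez('w22.npz',p=o['ee_pos'],r=o['orientation'],T=ci['T_tool_cam'])
im=ctrl.get_image('scene')[:,:,::-1];cv2.imwrite('pics/s22.png',cv2.resize(im[150:320,140:300],None,fx=4.5,fy=3.5,interpolation=cv2.INTER_CUBIC));cv2.imwrite('pics/s22f.png',im)
im=ctrl.get_image('top')[:,:,::-1];cv2.imwrite('pics/t22.png',im)
```

```text
t 18.47 tcp nest [-59.38   0.58  54.21] f nest [-0.45  0.37 -0.65] w 0.4 q [-0.28  0.65  1.85  0.94  1.05 -0.81]
```

View pics/w22.png

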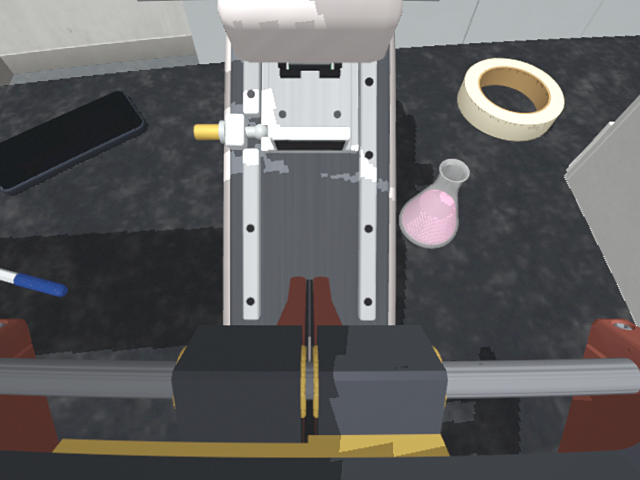

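View pics/s22.png

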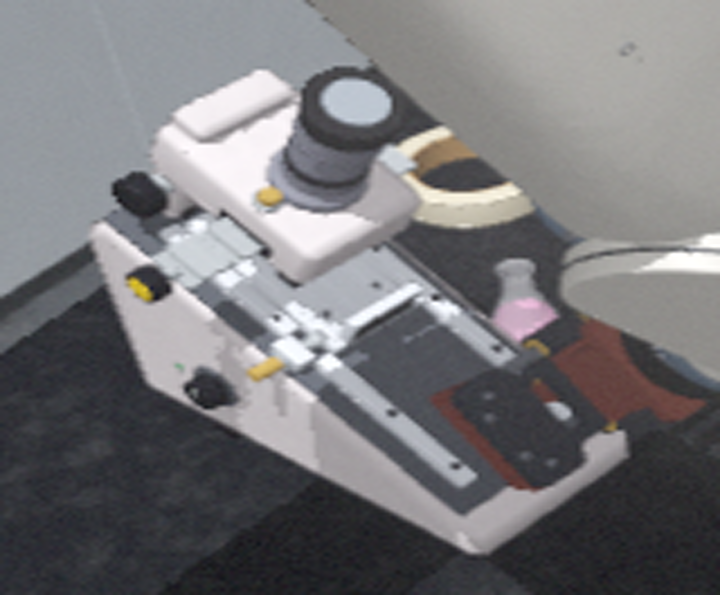

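Run:
```python
from h import *
CT=cam('top');CS=cam('scene')
T=cv2.imread('pics/t22.png');S=cv2.imread('pics/s22f.png')
def yb(im,roi):
    x0,y0,x1,y1=roi;g=im[y0:y1,x0:x1].astype(int);m=((g[:,:,2]-g[:,:,0]>50)&(g[:,:,1]-g[:,:,0]>35)).astype(np.uint8)
    n,l,s,c=cv2.connectedComponentsWithStats(m);return [(c[i]+[x0,y0],s[i].tolist()) for i in range(1,n) if s[i,4]>2]
a=yb(T,(195,265,235,295));b=yb(S,(160,215,190,245));print(a,b)
for p in a:
  for q in b:
    X,e=tri([(CT,p[0]),(CS,q[0])]);print(X.round(1),np.round(e,1),(N.T@(X-F)).round(1))
cv2.imwrite('pics/c23.png',cv2.resize(T[215:295,165:265],None,fx=8,fy=7,interpolation=cv2.INTER_CUBIC))
z=np.load('w22.npz');ci=ctrl.camera_info('wrist');k,d=K(ci);Rt=Ro.from_rotvec(z['r']).as_matrix();TT=z['T']
R=(Rt@TT[:3,:3]).T;t=-R@(Rt@TT[:3,3]+z['p']);C=(k,d,R,t)
im=cv2.imread('pics/w22.png');print([int(im[r,310].mean()) for r in range(118,160)])
for r in (127,133,136,139,150,153):
    out=[]
    for h in (-6,20,26):
        c,v=ray(C,(309,r));out.append((N.T@(c+v*((F+h*ZN-c)@ZN)/(v@ZN)-F))[0].round(1))
    print(r,out)
```

```text
[(array([228.84210526, 270.84210526]), [32, 3, 4, 6, 19])] [(array([170.61904762, 232.14285714]), [8, 14, 6, 7, 21])]
[503.  179.1 208. ] [23. 23.] [76.  92.  91.9]
[216, 216, 216, 216, 217, 217, 216, 212, 210, 255, 255, 255, 255, 255, 255, 255, 255, 255, 255, 255, 254, 232, 107, 54, 45, 40, 42, 35, 44, 39, 38, 50, 107, 154, 142, 108, 98, 98, 99, 98, 100, 99]
127 [np.float64(40.0), np.float64(32.5), np.float64(30.7)]
133 [np.float64(36.1), np.float64(29.0), np.float64(27.4)]
136 [np.float64(34.1), np.float64(27.3), np.float64(25.7)]
139 [np.float64(32.2), np.float64(25.5), np.float64(24.0)]
150 [np.float64(25.0), np.float64(19.2), np.float64(17.8)]
153 [np.float64(23.1), np.float64(17.4), np.float64(16.1)]
```

View pics/c23.png

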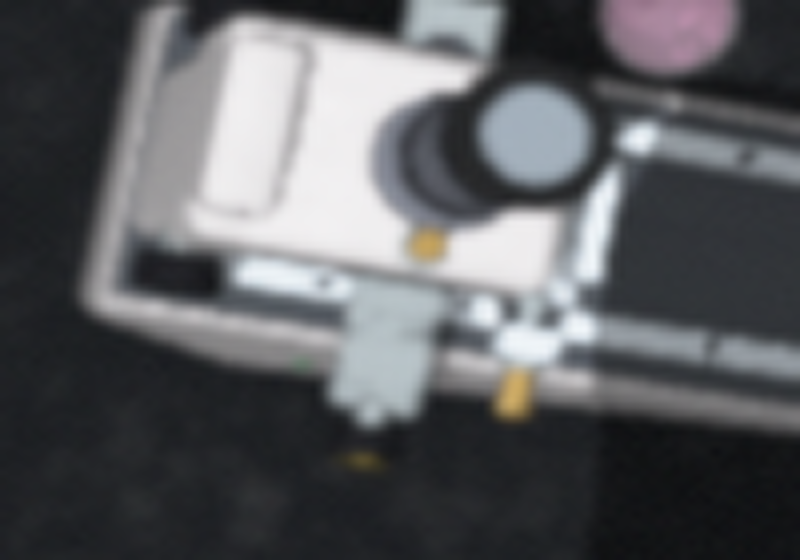

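Run:
```python
from h import *
CT=cam('top');CS=cam('scene')
X,e=tri([(CT,(209.9,280.6)),(CS,(170.6,232.1))]);print(X.round(1),np.round(e,1),(N.T@(X-F)).round(1))
S=cv2.imread('pics/s22f.png');cv2.imwrite('pics/c24.png',cv2.resize(S[190:260,150:220],None,fx=8,fy=8,interpolation=cv2.INTER_CUBIC))
T=cv2.imread('pics/t22.png').astype(int)
for r in range(276,286):print(r,[tuple(T[r,c].tolist()) for c in range(206,215)])
```

```text
[499.5 213.7 188.9] [0.3 0.3] [ 95.7 100.   58.4]
276 [(33, 30, 28), (30, 27, 27), (37, 33, 32), (51, 48, 46), (69, 66, 63), (74, 71, 67), (62, 60, 57), (44, 41, 39), (33, 30, 28)]
277 [(32, 29, 27), (32, 28, 27), (36, 33, 32), (41, 37, 37), (43, 39, 39), (42, 39, 37), (37, 33, 33), (33, 30, 29), (30, 27, 26)]
278 [(33, 29, 29), (34, 31, 31), (38, 35, 35), (41, 38, 38), (40, 37, 37), (40, 36, 35), (35, 32, 30), (31, 27, 26), (29, 26, 24)]
279 [(34, 32, 32), (37, 38, 38), (41, 43, 45), (44, 52, 54), (43, 52, 55), (40, 46, 49), (33, 33, 34), (29, 27, 26), (28, 25, 24)]
280 [(39, 41, 41), (38, 46, 47), (39, 54, 59), (45, 69, 76), (46, 74, 83), (40, 63, 70), (33, 44, 47), (29, 31, 31), (32, 30, 29)]
281 [(43, 43, 43), (41, 45, 46), (39, 50, 52), (41, 60, 65), (43, 66, 72), (38, 58, 64), (35, 49, 51), (35, 39, 41), (36, 34, 33)]
282 [(43, 41, 39), (44, 42, 41), (40, 40, 40), (39, 42, 44), (39, 45, 46), (38, 44, 45), (36, 42, 43), (36, 37, 37), (38, 36, 35)]
283 [(41, 38, 36), (41, 39, 37), (40, 37, 36), (38, 35, 34), (37, 36, 34), (36, 35, 34), (36, 35, 33), (37, 36, 34), (38, 36, 34)]
284 [(36, 34, 32), (38, 34, 32), (39, 36, 33), (36, 34, 32), (37, 35, 32), (37, 34, 33), (36, 33, 32), (36, 34, 32), (40, 37, 35)]
285 [(34, 31, 29), (37, 33, 32), (35, 32, 29), (36, 33, 31), (35, 33, 30), (36, 33, 31), (38, 34, 32), (38, 36, 34), (40, 38, 36)]
```

View pics/c24.png

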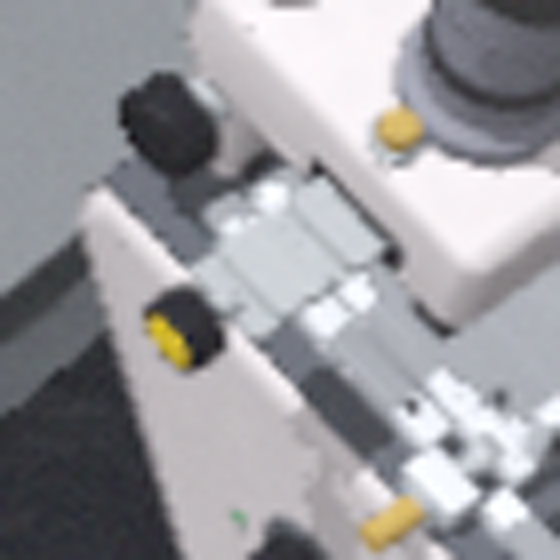

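```bash
cat >> h.py <<'E'
PD=-YN
def Rknob(b=50):
    b=np.radians(b);l=np.cross([0,0,1],PD);y=np.array([0,0,-1])*np.cos(b)+PD*np.sin(b);return np.stack([np.cross(y,l),y,l],1)
KF=np.array([499.5,213.7,189.])
E
python3 - <<'E'
from h import *
print(PD,Rknob().round(3));st()
go([400,60,330],Rknob())
# fit geometry roughly
D=[(.4238,1.6307,624.4,221.9),(-.0405,1.7533,446.2,420.6),(-.0576,1.8148,428.9,398.9),(.4317,1.6693,614.2,202.1)]
A=[];b=[]
for q2,q3,r,z in D:
    A+= [[1,np.sin(q2),np.sin(q2+q3),0],[0,np.cos(q2),np.cos(q2+q3),1]];b+=[r,z]
x,res,*_=np.linalg.lstsq(np.array(A),np.array(b),rcond=None);print('a1,L1,L2,h-d6',x,res)
E
```

```text
[ 0.99121554 -0.13225639 -0.        ] [[ 0.637  0.759  0.132]
 [-0.085 -0.101  0.991]
 [ 0.766 -0.643 -0.   ]]
t 18.62 tcp nest [-59.03   1.14  53.35] f nest [ 0.05 -0.48  0.25] w 0.4 q [-0.28  0.65  1.85  0.94  1.05 -0.81]
delta cm [-17.74, -18.14, 13.36] rot [-0.7341, -0.3411, -0.8275] rows 6.876390683311002 9.263057091721903
a1,L1,L2,h-d6 [ -5.86307198 506.86944147 474.74511787 -18.83440313] [19.20379999]
```

```bash
cat >> h.py <<'E'
def Rknob(b=20):
    b=np.radians(b);z=np.array([0,0,1.])
    y=-z*np.cos(b)+PD*np.sin(b);zz=-(PD*np.cos(b)+z*np.sin(b));return np.stack([np.cross(y,zz),y,zz],1)
E
python3 - <<'E'
from h import *
print(Rknob().round(3));st()
go([430,20,300],Rknob())
X,e=tri([(cam('top'),(186,253.6)),(cam('scene'),(170.6,205.6))]);print('focus knob',X.round(0),e,(N.T@(X-F)).round(0))
E
```

```text
[[ 0.132  0.339 -0.931]
 [ 0.991 -0.045  0.124]
 [ 0.    -0.94  -0.342]]
t 18.62 tcp nest [-59.03   1.14  53.35] f nest [ 0.05 -0.48  0.25] w 0.4 q [-0.28  0.65  1.85  0.94  1.05 -0.81]
delta cm [-14.24, -18.55, 8.72] rot [-0.8828, -1.6016, 0.3541] rows 5.983810995163781 14.905911560371568
focus knob [566. 276. 187.] [np.float64(0.6797679513342806), np.float64(0.6797679513341672)] [156.  43.  21.]
```

>>> carry_out(delta_pos=[[-4,-7,1],[-8,-12,4],[-14.2,-18.5,8.7],[-14.2,-18.5,8.7],[-14.2,-18.5,8.7],[-14.2,-18.5,8.7],[-14.2,-18.5,8.7],[-14.2,-18.5,8.7],[-14.2,-18.5,8.7],[-14.2,-18.5,8.7],[-14.2,-18.5,8.7],[-14.2,-18.5,8.7]], rotation=[[0,0,0],[0,0,0],[-0.883,-1.602,0.354],[-0.883,-1.602,0.354],[-0.883,-1.602,0.354],[-0.883,-1.602,0.354],[-0.883,-1.602,0.354],[-0.883,-1.602,0.354],[-0.883,-1.602,0.354],[-0.883,-1.602,0.354],[-0.883,-1.602,0.354],[-0.883,-1.602,0.354]])

```text
t: 19.62
ee_pos: [430.6, 20.3, 299.9]
orientation: [-1.343, -0.874, 0.575]
ft_force: [0.3, 0.1, 0.2]
width: -0.0
```

Run:
```python
from h import *
o=st();print(o['ee_pos']);go(KF-90*PD+[0,0,60],Rknob())
```

```text
t 19.62 tcp nest [-22.64 142.65 254.95] f nest [ 0.24 -0.32  0.05] w -0.0 q [-0.11 -0.03  2.03  0.21  1.04 -1.15]
[430.64790057  20.28051272 299.87577097]
delta cm [14.06, 8.14, 13.69] rot [-0.2868, -0.5211, 0.1158] rows 5.096141529146759 4.849133956516593
```

>>> carry_out(delta_pos=[[0,0,0],[4,0,4],[8,2,8],[11,5,11],[14.1,8.1,13.7],[14.1,8.1,13.7],[14.1,8.1,13.7],[14.1,8.1,13.7],[14.1,8.1,13.7],[14.1,8.1,13.7]], rotation=[[-0.06,-0.1,0.02],[-0.12,-0.2,0.05],[-0.287,-0.521,0.116],[-0.287,-0.521,0.116],[-0.287,-0.521,0.116],[-0.287,-0.521,0.116],[-0.287,-0.521,0.116],[-0.287,-0.521,0.116],[-0.287,-0.521,0.116],[-0.287,-0.521,0.116]])

```text
t: 20.45
ee_pos: [411.0, 225.3, 249.9]
orientation: [-1.536, -1.339, 0.939]
ft_force: [0.1, -0.7, 0.2]
width: 0.3
```

Run:
```python
from h import *
ctrl.get_image('top');o=st();ci=ctrl.camera_info('wrist');im=ctrl.get_image('wrist')[:,:,::-1].copy();cv2.imwrite('pics/w25.png',im);print(o['ee_pos'])
np.savez('w25.npz',p=o['ee_pos'],r=o['orientation'],T=ci['T_tool_cam']);print(proj(cam('wrist',o),[KF]))
im=ctrl.get_image('scene')[:,:,::-1];cv2.imwrite('pics/s25.png',im)
```

```text
t 20.5 tcp nest [125.93 188.81 111.85] f nest [0.35 0.19 0.13] w 0.6 q [ 0.63  0.05  2.11 -0.35  0.76 -0.57]
[411.37110781 224.83700408 250.22577556]
[[311.6038506  323.44350575]]
```

View pics/w25.png

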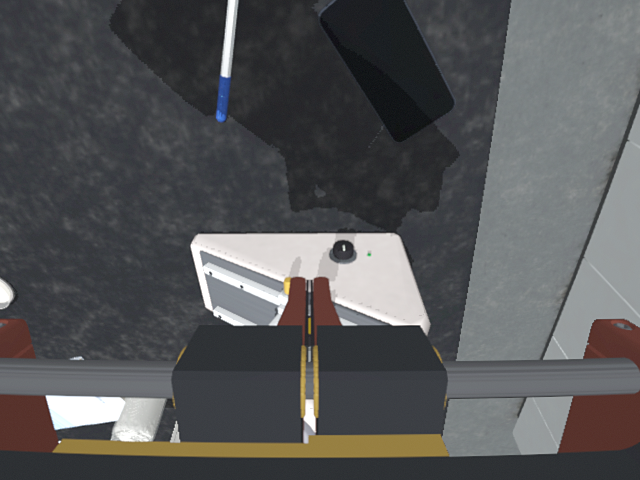

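View pics/s25.png

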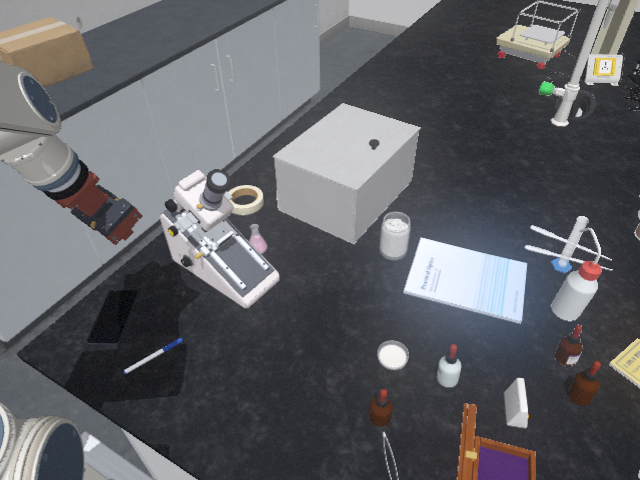

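Run:
```python
from h import *
P=KF-49.4*PD;P[2]=185;print(P);go(P,Rknob())
```

```text
[450.53395231 220.23346568 185.        ]
delta cm [0.1, 7.49, -1.44] rot [-0.0023, -0.0084, 0.0] rows 1.8297640009790845 0.06926777297243547
```

>>> carry_out(delta_pos=[[0.1,2,0],[0.1,4.5,0],[0.1,6.5,-0.7],[0.1,7.5,-1.4],[0.1,7.5,-1.4],[0.1,7.5,-1.4],[0.1,7.5,-1.4]], rotation=[[0,-0.008,0],[0,-0.008,0],[0,-0.008,0],[0,-0.008,0],[0,-0.008,0],[0,-0.008,0],[0,-0.008,0]])

```text
t: 21.18
ee_pos: [450.2, 221.1, 185.2]
orientation: [-1.535, -1.345, 0.943]
ft_force: [-0.3, 0.7, -0.1]
width: 0.7
```

Run:
```python
from h import *
ctrl.get_image('top');o=st();print(o['ee_pos']);Rt=Ro.from_rotvec(o['orientation']).as_matrix();print('push dir in tool',(Rt.T@PD).round(3))
P=KF-9.4*PD;P[2]=185;go(P,Rknob())
im=ctrl.get_image('top')[:,:,::-1];cv2.imwrite('pics/t26.png',cv2.resize(im[205:300,155:265],None,fx=7,fy=6,interpolation=cv2.INTER_CUBIC))
im=ctrl.get_image('scene')[:,:,::-1];cv2.imwrite('pics/s26.png',cv2.resize(im[160:270,100:240],None,fx=5,fy=5,interpolation=cv2.INTER_CUBIC))
```

```text
t 21.23 tcp nest [ 94.9  150.01  54.83] f nest [-0.49  0.48 -0.05] w 0.6 q [ 0.57  0.21  2.11 -0.41  0.59 -0.56]
[450.04937949 221.32861146 185.33842918]
push dir in tool [-0.001  0.341 -0.94 ]
delta cm [-0.11, 1.42, -3.81] rot [-0.0016, 0.0007, 0.0009] rows 0.9745660500526352 0.01574467174880016
```

View pics/t26.png

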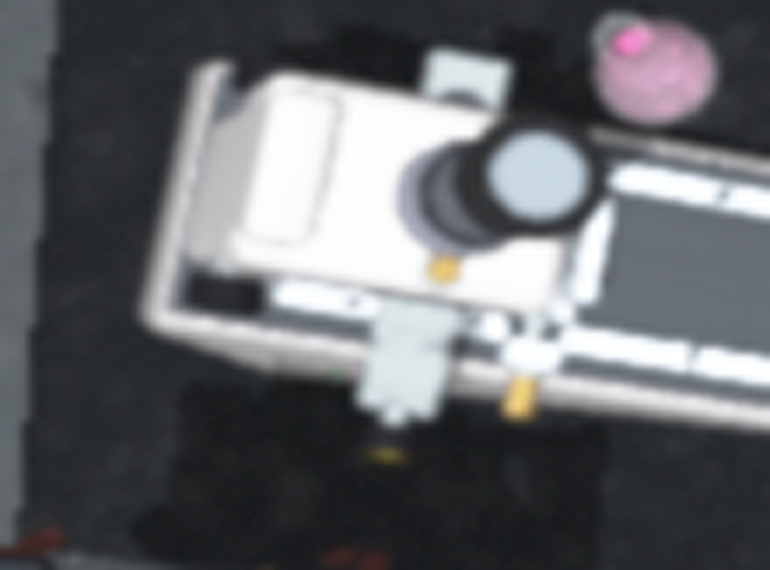

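View pics/s26.png

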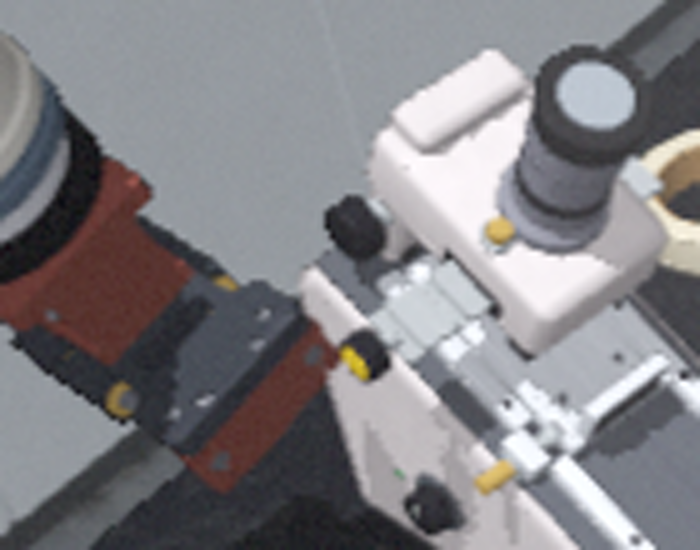

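>>> carry_out(delta_pos=[[-0.08,0.34,-0.94],[-0.08,0.68,-1.88],[-0.08,0.95,-2.63],[-0.08,1.13,-3.1],[-0.08,1.26,-3.48],[-0.08,1.36,-3.76],[-0.08,1.47,-4.04],[-0.08,1.57,-4.32],[-0.08,1.67,-4.61],[-0.08,1.77,-4.89],[-0.08,1.84,-5.08],[-0.08,1.91,-5.26]], rotation=[[0,0,0],[0,0,0],[0,0,0],[0,0,0],[0,0,0],[0,0,0],[0,0,0],[0,0,0],[0,0,0],[0,0,0],[0,0,0],[0,0,0]])

```text
t: 22.33
ee_pos: [504.3, 213.1, 183.8]
orientation: [-1.533, -1.343, 0.946]
ft_force: [-7.3, 2.3, 4.1]
width: 0.6
```

Run:
```python
from h import *
o=st();print(o['ee_pos'])
im=ctrl.get_image('scene')[:,:,::-1];cv2.imwrite('pics/s27.png',cv2.resize(im[160:270,100:240],None,fx=5,fy=5,interpolation=cv2.INTER_CUBIC));st()
```

```text
t 22.33 tcp nest [93.31 95.13 53.95] f nest [3.22 7.58 2.88] w 0.6 q [ 0.49  0.27  2.03 -0.36  0.59 -0.67]
[504.32574402 213.14716237 183.77547995]
t 22.38 tcp nest [93.44 94.65 53.99] f nest [-0.12  0.98  0.4 ] w 0.2 q [ 0.49  0.27  2.03 -0.36  0.59 -0.67]
```

View pics/s27.png

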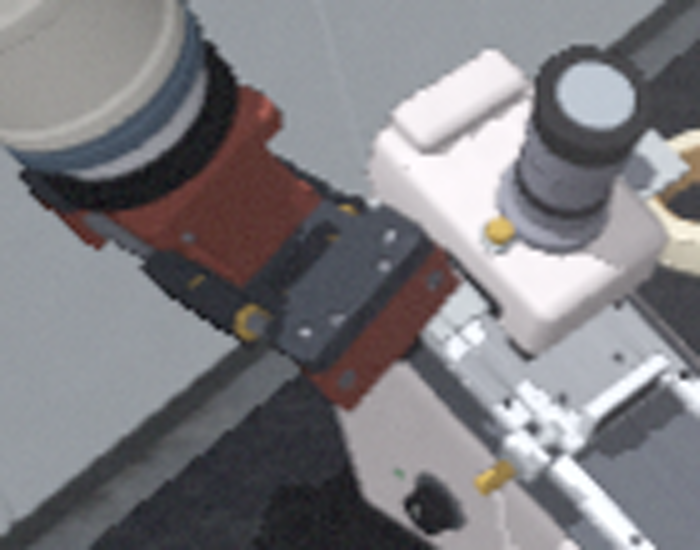

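>>> carry_out(delta_pos=[[0,0.1,-0.28],[0,0.17,-0.47],[0,0.24,-0.66],[0,0.29,-0.8],[0,0.32,-0.89],[0,0.32,-0.89],[0,0.32,-0.89]], rotation=[[0,0,0],[0,0,0],[0,0,0],[0,0,0],[0,0,0],[0,0,0],[0,0,0]])

```text
t: 22.97
ee_pos: [513.6, 211.9, 183.6]
orientation: [-1.533, -1.343, 0.946]
ft_force: [-6.4, 2.0, 1.1]
width: 0.7
```

Run:
```python
from h import *
st()
```

```text
t 22.97 tcp nest [93.16 85.79 53.78] f nest [1.51 6.65 0.36] w 0.7 q [ 0.48  0.28  2.01 -0.35  0.59 -0.69]
```

>>> carry_out(delta_pos=[[0,0.03,-0.09],[0,0.05,-0.14],[0,0.05,-0.14],[0,0.05,-0.14]], rotation=[[0,0,0],[0,0,0],[0,0,0],[0,0,0]])

```text
t: 23.3
ee_pos: [514.2, 211.7, 183.4]
orientation: [-1.532, -1.342, 0.947]
ft_force: [-11.1, 4.0, 4.4]
width: 0.5
```

Run:
```python
from h import *
st()
```

```text
t 23.3 tcp nest [93.01 85.19 53.63] f nest [ 4.35 11.49  2.57] w 0.5 q [ 0.48  0.28  2.01 -0.35  0.59 -0.69]
```

>>> carry_out(delta_pos=[[0,0.03,-0.07],[0,0.04,-0.1],[0,0.04,-0.1],[0,0.04,-0.1]], rotation=[[0,0,0],[0,0,0],[0,0,0],[0,0,0]])

```text
t: 23.63
ee_pos: [514.8, 211.6, 183.1]
orientation: [-1.532, -1.341, 0.947]
ft_force: [-14.6, 5.1, 5.8]
width: 0.6
```

Run:
```python
from h import *
st()
```

```text
t 23.63 tcp nest [92.87 84.58 53.48] f nest [ 5.58 15.14  3.42] w 0.6 q [ 0.48  0.28  2.01 -0.35  0.59 -0.7 ]
```

>>> carry_out(delta_pos=[[0,-0.3,0.9],[0,-0.9,2.5],[0,-1.7,4.7],[0,-2.4,6.6],[0,-3,8.5],[0,-3,8.5],[0,-3,8.5],[0,-3,8.5]], rotation=[[0,0,0],[0,0,0],[0,0,0],[0,0,0],[0,0,0],[0,0,0],[0,0,0],[0,0,0]])

```text
t: 24.3
ee_pos: [428.9, 224.0, 184.0]
orientation: [-1.534, -1.347, 0.943]
ft_force: [0.1, -0.8, -0.4]
width: 0.7
```

Run:
```python
from h import *
st()
T=ctrl.get_image('top')[:,:,::-1].copy();S=ctrl.get_image('scene')[:,:,::-1].copy();cv2.imwrite('pics/t28f.png',T);cv2.imwrite('pics/s28f.png',S)
cv2.imwrite('pics/t28.png',cv2.resize(T[205:300,165:265],None,fx=7,fy=6,interpolation=cv2.INTER_CUBIC))
cv2.imwrite('pics/s28.png',cv2.resize(S[160:270,140:270],None,fx=5.5,fy=5,interpolation=cv2.INTER_CUBIC))
g=S[215:250,160:195].astype(int);m=((g[:,:,2]-g[:,:,0]>50)&(g[:,:,1]-g[:,:,0]>35)&(g[:,:,1]>0.75*g[:,:,2]));ys,xs=np.nonzero(m);q=(xs.mean()+160,ys.mean()+215);print(len(xs),q)
g=T[268:290,203:222].astype(int);w=np.clip((g[:,:,2]-g[:,:,0])-8,0,None);ys,xs=np.mgrid[268:290,203:222];p=((w*xs).sum()/w.sum(),(w*ys).sum()/w.sum());print(p,w.max())
X,e=tri([(cam('top'),p),(cam('scene'),q)]);print(X.round(1),np.round(e,1),(N.T@(X-F)).round(1))
```

```text
t 24.3 tcp nest [ 94.08 171.36  53.79] f nest [-0.82 -0.15  0.06] w 0.7 q [ 0.6   0.19  2.15 -0.42  0.59 -0.51]
21 (np.float64(180.0), np.float64(225.61904761904762))
(np.float64(212.13496932515338), np.float64(270.1411042944785)) 45
[524.2 209.4 189.5] [0.2 0.2] [95.3 74.9 59.5]
```

View pics/t28.png

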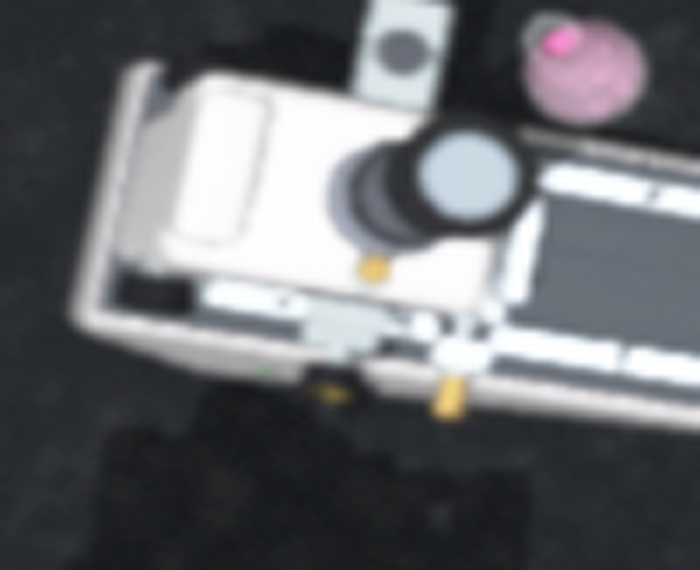

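View pics/s28.png

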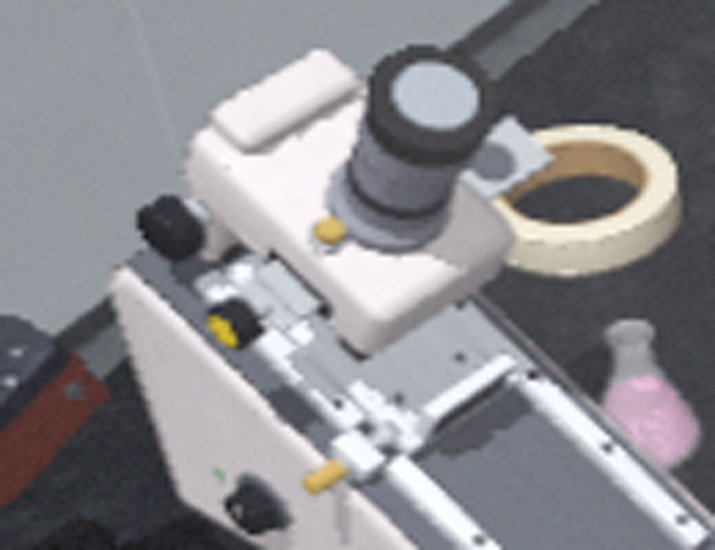

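Run:
```python
from h import *
a=cv2.imread('pics/scene0.png').astype(int);b=cv2.imread('pics/s28f.png').astype(int)
for n,(x0,y0,x1,y1) in dict(bottles=(360,335,480,430),flask=(250,222,272,256)).items(): print(n,np.abs(a-b)[y0:y1,x0:x1].max(2).mean())
st();ctrl.close_job()
```

```text
bottles 8.824912280701755
flask 5.1911764705882355
t 24.4 tcp nest [ 93.78 171.18  53.78] f nest [-0.1  -0.18  0.2 ] w 0.7 q [ 0.6   0.19  2.15 -0.42  0.59 -0.51]
the job is handed in; nothing more can be done
```

The test piece is in the nest, the carriage stays up at its click-stop by itself, and the filter slide is home. I handed the job in at 24.4 s; no verdict was reported.

- **Piece in the nest:** I gripped the piece across its 26 mm and set it down lid up. It met a flat floor at the same height at three positions. After release, the wrist view showed it flat inside all four corners, about 1.4 mm toward the low end, which is within the 1.5 mm spare.
- **Carriage:** With closed fingers I pushed it until the force fell to about 0 N. After I backed off it stayed up, and the plate face measured about 96 mm up-slope of its start (click-stop 95 mm, reading good to 1–2 mm).
- **Filter slide:** I pushed the knob until the force had risen to 15 N. The yellow dot measured 25 mm further in, about 1 mm past the home position, which agrees with home to within the 2 mm calibration.
- **Bystanders:** The dish, bottles and flask look where they were in the last scene picture. The mean difference from the first picture there was small (9 and 5 grey levels), and I took that to be lighting and shadow. The arm was clear, at about 0 N.

**Disagreement:** My first camera estimate put the nest floor about 5 mm too low, and contact corrected it.

**Not checked:** After the push the piece is hidden under the head, so I could not see again that it is still seated. I also read the click from the force and the positions, not directly.

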